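Restock the cheese chest and set its lid on the prop rod

ROBOT

A 6-joint arm with a two-finger parallel gripper is mounted at the origin on a cart in front of the work surface, level with it; the furniture and walls round the work are solid. World frame = base frame: x ahead of the robot, y to its left, z up, the work surface at z = 0. Lengths are in mm, angles in rad, forces in N, time in s.
With the tool pointing down it reaches from about 350 to 975 mm from the base axis. Payload 7.1 kg.
Tool frame: the origin (TCP) lies at the very end of the fingers, on their centre line; the grasp point (between the pads) lies 19 mm behind it; z points along the fingers, y is the line along which they close (so a half turn about z gives the same grasp; the last joint's range is limited). The gripper opens to 88 mm and grips with 3 to 60 N. Pads are 20 mm wide; open, the fingers measure 115 mm over their backs; the gripper's body (75 mm by 178 mm) begins 61 mm behind the grasp point.
Start: joints at [-1.166, 0.423, 1.63, -0, 1.089, -0.019], TCP at [257.032, -569.684, 222.675] pointing down, gripper open.
Joint ranges: [-3, 3], [-0.9, 2.11], [0.09, 2.58], [-1.31, 4.45], [0.11, 2.69], [-2.54, 2.54]. Speed limits (rad/s): [2.39, 2.39, 3.01, 3.14, 3.14, 3.14].

INTERFACE

Orientations are given as a rotation vector (axis times angle).
In Python, from workcell import * gives the robot as it stands.
- The arm moves only by the tool step_arm, never from a script. Its argument "deltas" is a list of rows, each a list of 3 entries, a list of its own where there are three numbers: the shift along the tool's x, y, z in units of 300 mm (1.0 is 300 mm), then the turn, a rotation vector about the tool's x, y, z in units of 1.5 rad (1.0 is 1.5 rad), then the gripper command: -1 is shut, 1 is fully open, values between are in proportion. In form: [[[dx, dy, dz], [rx, ry, rz], gripper], ...]. A call has 1 to 20 rows; each row is the pose to reach, as a shift and turn from the pose commanded when the call began, along the tool's axes at that moment; what a row does not reach only later rows make up. A row lasts 1/12 s, in which the tool goes at most 41.7 mm and 7.16 degrees, less where a joint would pass 70% of its speed; a pose out of reach is approached as far as the arm can. A call with a number of a shift or a turn outside -1 to 1 is refused whole. A call with a gripper value outside its range is refused whole. The fingers move at their own pace and stop on an object; the grip force is fixed at half the most. Time passes only in rows, so rows that repeat a pose let the fingers close. It gives the time, the measured TCP pose, the force, the opening and the grip force at its end, in the units of the state.
- get_obs(): the state, without advancing time (a new reading comes with each control period).
- get_image(name): name is "scene" or "top" or "wrist"; returns a dict with "pixels" (384x512x3 uint8, red, green, blue), "fx", "fy", "cx", "cy" (pixels), "T" (4x4, takes a point from camera to world coordinates). Camera axes: x right, y down, z forward; pixel columns grow to the right and rows downward; lengths in mm; the calibration is good to about 2 mm. A picture is of the moment at which its call begins. There is no depth.
- close_job(): hands the job in; it is judged then, once.
The state is a dict: "t": time; "qpos": joint angles; "qvel": joint speeds; "joint_torque": joint torques, N m; "ee_pos": TCP position; "orientation": TCP orientation; "ft_force": force on the tool from outside, world axes, zero at the start; "moment": the same for the moment, N m; "width": finger opening in mm; "grasp_force": force on a finger pad.
Only numpy, scipy, OpenCV 4.12 (cv2) and the standard library are available. Lean on these libraries where they do the work, as an engineer would, in place of code of your own. Each camera call takes 0.05 s, during which the arm holds its last target. There are 200 camera calls.

TASK

Get the white cheese chest ready for serving. While its clear lid is still folded back, stand the spare pear-shaped cheese upright in the one empty pocket, and swing the prop rod on the chest's left side up out of its clip. Then let the lid down gently onto the rod, so that the rod's tip sits in the slot under the lid's left rail and the rod alone holds the lid half open; do not disturb the other cheeses or the price tag, and never let the lid drop or fall shut.

Things in the scene. Friction and masses are not known exactly. Their poses are not given: they have to be found in the camera images.
- chest: Fixed white counter-top chest, 170 (x) x 306 (y) mm, rim 95 mm high, walls 12 mm. Origin: centre of its underside, on the deck. Own axes: x to the back (hinge side), y to the left (rod side), z up. Inside on the floor (z = 10 mm) lies a wooden insert 16 mm thick with four square pockets, 70 (x) x 62 (y) mm, in one row along y, 68 mm apart, each lined with a leaf of paper. Three pockets hold a cheese, one (any of the four) is empty.
- pocket0 (a point): Centre of the floor of the leftmost pocket (chest frame 0, 102, 10 mm).
- pocket1 (a point): Centre of the floor of the second pocket from the left (0, 34, 10 mm).
- pocket2 (a point): Centre of the floor of the third pocket from the left (0, -34, 10 mm).
- pocket3 (a point): Centre of the floor of the rightmost pocket (0, -102, 10 mm).
- spare: The spare cheese: yellow, pear-shaped, 57 mm across the belly (widest 28 mm above its foot), narrowing above to a knot, 73 mm high, about 0.26 kg; stands on a small flat foot on the deck right of the chest. Origin: centre of its foot, z up its axis.
- stock0: One of the three cheeses already in the pockets, same kind and size as the spare. Origin: centre of its foot. To be left standing in its pocket.
- stock1: As stock0.
- stock2: As stock0.
- lid (a joint): Angle of the lid, rad: 0 shut, 1.57 upright, stop at 1.74. Starts folded back between 1.60 and 1.71. Its hinge has a little friction (0.07 N m): within about 0.15 rad of upright it stands by itself, farther down its 0.45 kg make it fall. Resting on the seated rod it reads 1.00.
- hinge (a point): Point on the lid's hinge axis, above the back wall at mid width (chest frame 88, 0, 101 mm). The axis runs along the chest's y.
- grip_rail (a point): Centre of the wooden grip rail along the lid's free edge, to be pinched across its thickness from the edge. Rail: 354 mm long, 26 mm deep (from 159 to 185 mm from the hinge axis, this point at 172 mm), 14 mm thick. Its x axis runs in the lid's plane towards the hinge, y along the rail, z out of the lid's top face. The lid's other parts: aluminium side and back rails 12 mm thick and a clear pane, 354 mm wide in all, overhanging the chest by 24 mm left and right.
- slot (a point): Seat of the slot under the lid's left rail, 85 mm from the hinge axis: where the centre of the rod's tip ball lies when it is fully home. The slot is the 18 mm gap between two steel lugs, 14 mm deep, with a mouth flared to about 34 mm along the rail. x, y, z axes as grip_rail.
- rod (a joint): Angle of the prop rod, rad: 0 lying level in its clip, pointing to the back of the chest; grows as it swings up; stop at 1.4. Its stiff pivot (0.11 N m) holds it wherever it is left. Seated in the slot with the lid on it, it reads 0.777; stood within 0.08 of that before the lid comes down, its tip is caught by the slot's flared mouth.
- pivot (a point): Centre of the rod's pivot on the outside of the chest's left wall (chest frame -72, 167, 64 mm). The axis runs along the chest's y.
- knob (a point): Centre of the black ball knob, 28 mm diameter, that swings the rod. Its 8 mm stem leaves the rod 70 mm from the pivot, goes 40 mm out to the left, then (rod in its clip) 35 mm up: it starts 99 mm above the deck and circles the pivot axis at 78 mm radius. Pinched from left and right (along the chest's y) it swivels freely between the fingers; pinched from front and back it tends to roll out.
- rod_tip (a point): Centre of the 14 mm steel ball at the rod's free end, 145 mm from the pivot. The rod is 10 mm thick.
- white_round: Bystander: small white round cheese 101 x 97 x 46 mm on the deck behind the chest, to the left. Origin: centre of underside.
- wedge: Bystander: pale cheese wedge 72 x 107 x 40 mm on the deck in front of the chest, to the left. Origin: centre of underside.
- dark_block: Bystander: dark-topped block of cheese 109 x 140 x 63 mm on the deck behind the spare. Origin: centre of underside.
- price_tag: Bystander: small price tag on a foot, 22 x 58 x 46 mm, on the deck in front of the spare. Origin: centre of underside.
Not all that is in view belongs to the job. Leave any black look-alike of the stock2 alone.

How it is judged:
By the outcome, as a careful person would: the job done as asked, in the order asked, and still so for the second after the job is handed in, with the robot touching nothing.
It also fails if it takes over 61 s, if anything falls off the work surface, if the arm or the gripper's body presses on something with over 40 N, if the wrist force passes 120 N, or if a joint passes its speed limit or range.

## Working session

There is one attempt and no reset: what is moved stays moved. The work goes in short steps, Python scripts to look and compute and a tool call to move; the robot and the scene stay as the last step left them, time stands still between calls to the robot, and variables do not carry over. Pictures are saved under pics/ and viewed, at most 10 in all, crops included, and the job is handed in when it is done.

Besides the shell and the picture viewer there is one more tool, called after ">>>" as name(argument=value, ...) on one line, values as JSON. step_arm: Moves the arm, as the interface text tells. Its arguments: {"type":"object","properties":{"deltas":{"type":"array","items":{"type":"array"}}},"required":["deltas"]}

```bash
ls; mkdir -p pics; python3 - <<'E'
from workcell import *
import cv2,numpy as np
s=get_obs();print(s)
for n in("scene","top","wrist"):
    d=get_image(n);np.savez(f"pics/{n}0.npz",**d)
    cv2.imwrite(f"pics/{n}0.png",d["pixels"][:,:,::-1]);print(n,d["fx"],d["cx"],d["cy"],np.round(d["T"],3).tolist())
a=[cv2.imread(f"pics/{n}0.png") for n in("scene","top")]
E
```

```text
pics
{'t': 0.0, 'qpos': array([-1.16598709e+00,  4.23830188e-01,  1.63068200e+00,  4.91789558e-06,
        1.08860668e+00, -1.90230058e-02]), 'qvel': array([ 0.00099182, -0.0003814 ,  0.00025075, -0.00049454,  0.00011081,
        0.00019078]), 'joint_torque': array([ 1.73827575e-03, -5.44615352e+01, -2.73665822e+01,  6.45168917e-02,
        2.27987365e-02, -1.31114193e-04]), 'ee_pos': array([ 256.82799873, -569.18351231,  221.91149434]), 'orientation': array([-3.06984974e+00, -6.60463556e-01,  4.52643691e-04]), 'ft_force': array([ 0.39425406,  0.66319357, -0.39575417]), 'moment': array([-0.0462798 ,  0.02294967, -0.05641988]), 'grasp_force': 0.0, 'width': 88.04981659979408}
scene 476.26630918403316 252.5798815960659 193.67792588242335 [[0.502, -0.459, 0.733, -457.81], [-0.865, -0.249, 0.436, -568.869], [-0.018, -0.853, -0.522, 760.649], [0.0, 0.0, 0.0, 1.0]]
top 396.64716975584224 261.2322296044907 187.52965860624727 [[-0.053, -0.977, 0.208, 239.108], [-0.999, 0.051, -0.015, -10.601], [0.004, -0.209, -0.978, 1276.909], [0.0, 0.0, 0.0, 1.0]]
wrist 270.52805362949516 255.53149385315456 188.0807737431974 [[0.411, -0.878, -0.246, 324.424], [-0.911, -0.397, -0.11, -538.14], [-0.001, 0.269, -0.963, 384.342], [0.0, 0.0, 0.0, 1.0]]
```

View pics/scene0.png

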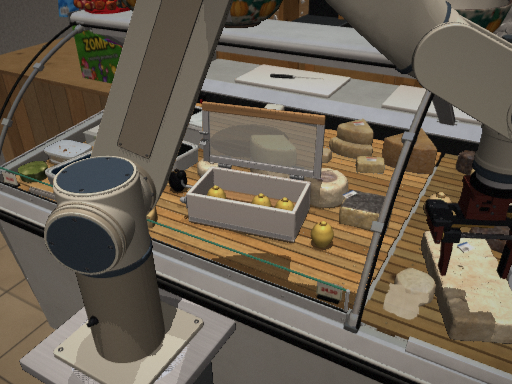

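View pics/top0.png

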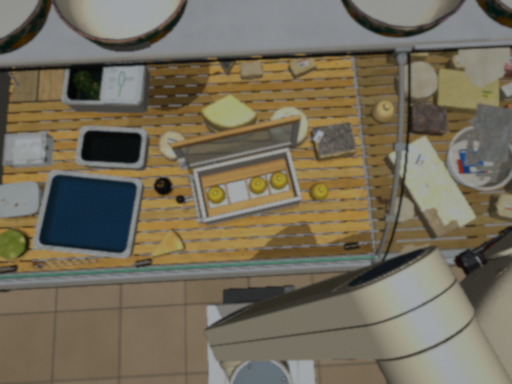

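Scene: chest with the lid back at about (250,190), and the yellow spare at (321,235) with the price tag at (330,292). Top view: chest at about (245,185), empty pocket near (237,190), spare at (320,190), tag at (351,245), black knob at (180,199), black round object at (163,185).

```bash
python3 - <<'E'
import cv2,numpy as np
t=cv2.imread("pics/top0.png")[100:270,140:410];s=cv2.imread("pics/scene0.png")[90:330,150:450]
cv2.imwrite("pics/c1.png",cv2.resize(t,(795,500),interpolation=cv2.INTER_CUBIC))
cv2.imwrite("pics/c2.png",cv2.resize(s,(750,600),interpolation=cv2.INTER_CUBIC))
E
```

```text
(no output)
```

View pics/c1.png

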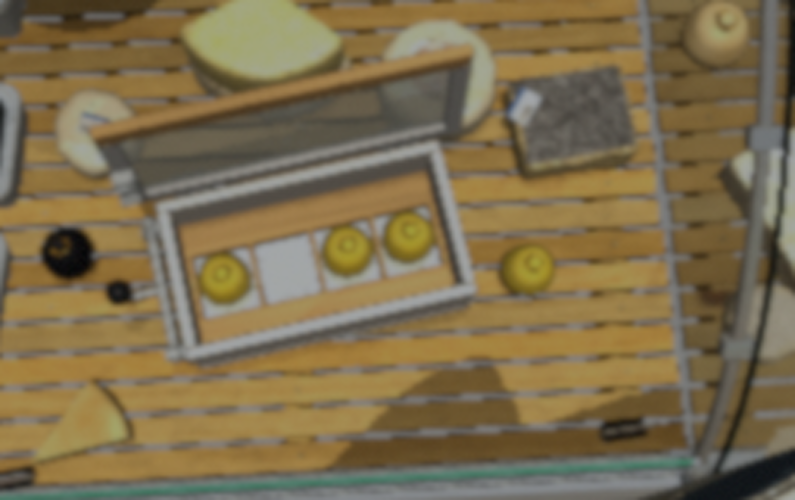

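View pics/c2.png

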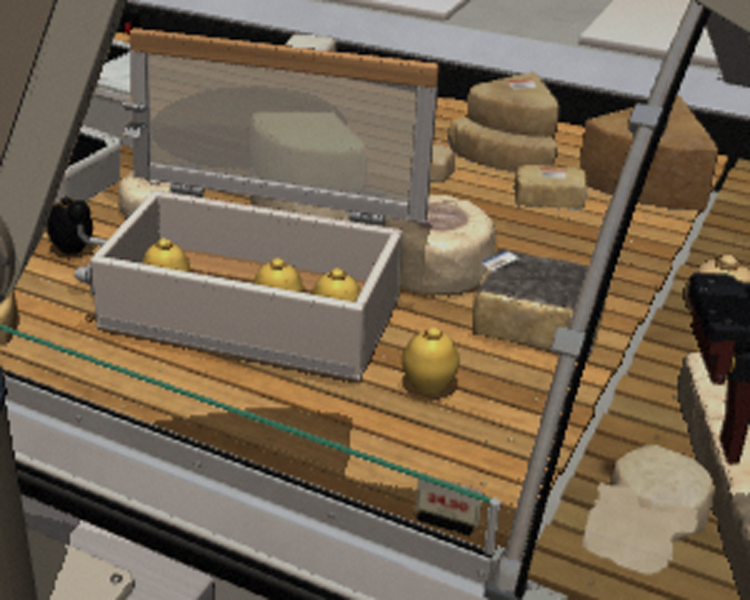

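Pocket1, second from the left, is the empty one. The look-alike at top (163,185) is a black pear-shaped cheese, so I leave it alone. The knob is the small ball on a stem at top (180,199). The spare is the yellow cheese right of the chest at top (320,190) and scene (321,235).

```bash
cat > h.py <<'E'
import numpy as np,cv2
from scipy.spatial.transform import Rotation as R
def load(n): return dict(np.load(f"pics/{n}.npz"))
def ray(d,p):
    v=d["T"][:3,:3]@np.array([(p[0]-d["cx"])/d["fx"],(p[1]-d["cy"])/d["fy"],1]);return d["T"][:3,3],v/np.linalg.norm(v)
def plane(d,p,z):
    o,v=ray(d,p);return o+v*(z-o[2])/v[2]
def tri(*dp):
    A=0;b=0;rs=[ray(*x) for x in dp]
    for o,v in rs:
        P=np.eye(3)-np.outer(v,v);A=A+P;b=b+P@o
    X=np.linalg.solve(A,b);return X,[round(float(np.linalg.norm((np.eye(3)-np.outer(v,v))@(X-o))),1) for o,v in rs]
def proj(d,X):
    c=np.linalg.inv(d["T"])@np.r_[X,1];return np.array([d["fx"]*c[0]/c[2]+d["cx"],d["fy"]*c[1]/c[2]+d["cy"]])
def rel(pos,ori,target,Rt=None):
    "shift (units 300mm) and turn (units 1.5) in tool axes from pose to target"
    R0=R.from_rotvec(ori);s=R0.inv().apply(np.array(target)-pos)/300
    t=(R0.inv()*Rt).as_rotvec()/1.5 if Rt is not None else np.zeros(3)
    return np.round(s,3),np.round(t,3)
E
python3 - <<'E'
from h import *
T=load("top0");S=load("scene0")
tc=lambda x,y:(140+x*270/795,100+y*.34); sc=lambda x,y:(150+x*.4,90+y*.4)
for n,a,b in [("clampA",(735,347),(568,340)),("clampB",(767,135),(645,115)),("rimFL",(187,358),(95,262)),("rimFR",(472,297),(362,307)),("rimBR",(437,143),(400,235)),("rimBL",(158,208),(155,195)),("knob",(119,292),(68,238)),("spareTop",(532,262),(433,334)),("railR",(470,47),(436,68)),("railL",(95,130),(133,36)),("tag",(623,430),(447,500)),("glassR",(693,462),(493,500))]:
    X,e=tri((T,tc(*a)),(S,sc(*b)));print(n,X.round(),e)
for n,i,lo,hi in [("top",T,0,0),("scene",S,0,0)]:
    h=cv2.cvtColor(i["pixels"],cv2.COLOR_RGB2HSV);m=cv2.inRange(h,(22,140,60),(34,255,255))
    k,_,st,ce=cv2.connectedComponentsWithStats(m)
    print(n,[(st[j].tolist(),ce[j].round(1).tolist()) for j in range(1,k) if st[j,4]>40])
for p in [(400,60),(403,50),(408,100)]: print(p,[plane(T,p,z)[:2].round() for z in(0,200,400)])
print("base of post",plane(T,(383,255),0),plane(S,(355,325),0))
E
```

```text
clampA [ 367. -378.  183.] [0.7, 0.7]
clampB [ 530. -380.  322.] [2.1, 2.1]
rimFL [398. 148.  87.] [2.9, 2.9]
rimFR [ 445. -148.   95.] [4.3, 4.3]
rimBR [ 613. -120.   86.] [0.6, 0.6]
rimBL [557. 176.  87.] [1.4, 1.4]
knob [469. 230.  59.] [7.6, 7.6]
spareTop [ 483. -215.   62.] [0.3, 0.3]
railR [ 642. -138.  278.] [0.6, 0.6]
railL [581. 204. 274.] [1.8, 1.8]
tag [ 305. -305.   22.] [2.0, 2.0]
glassR [ 265. -358.   78.] [1.0, 1.0]
top [([271, 172, 17, 17, 203], [278.3, 179.9]), ([250, 177, 17, 16, 201], [257.6, 184.7]), ([310, 183, 18, 17, 235], [319.0, 191.1]), ([208, 186, 16, 17, 204], [215.4, 194.2]), ([0, 229, 26, 29, 421], [10.7, 243.0])]
scene [([89, 38, 19, 12, 124], [97.4, 43.1]), ([211, 189, 13, 7, 49], [216.6, 191.5]), ([255, 196, 13, 8, 51], [261.5, 199.3]), ([280, 201, 13, 7, 53], [285.5, 203.9]), ([315, 225, 13, 7, 52], [322.0, 228.3])]
(400, 60) [array([ 946., -545.]), array([ 836., -462.]), array([ 725., -378.])]
(403, 50) [array([ 985., -561.]), array([ 868., -475.]), array([ 751., -389.])]
(408, 100) [array([ 794., -554.]), array([ 707., -469.]), array([ 620., -384.])]
base of post [ 271.75564887 -405.22953732    0.        ] [ 256.89995052 -387.02417263    0.        ]
```

```bash
python3 - <<'E'
from h import *
from workcell import get_obs
T=load("top0");tc=lambda x,y:(140+x*270/795,100+y*.34)
for c in [(278.3,179.9),(257.6,184.7),(319,191.1),(215.4,194.2)]: print(c,plane(T,c,35).round(1),plane(T,c,45).round(1))
print("knob@99",plane(T,tc(119,292),99)); print("black",plane(T,(163,185),40))
print("block front",plane(T,tc(525,155),63),plane(T,tc(632,140),63))
o=get_obs()
Rt=R.from_euler('z',0.165-np.pi/2)*R.from_matrix(np.array([[0,-0,0],[0,0,0],[0,0,0]])+np.diag([1,-1,-1.])) 
# want tool y = (cos.165,sin.165,0), z down, x = y cross z
y=np.array([np.cos(.165),np.sin(.165),0]);z=np.array([0,0,-1.]);Rt=R.from_matrix(np.c_[np.cross(y,z),y,z])
print(rel(o["ee_pos"],o["orientation"],[257,-569,440]),rel(o["ee_pos"],o["orientation"],[420,-150,400],Rt))
E
```

```text
(278.3, 179.9) [525.9 -85.8  35. ] [523.5 -85.2  45. ]
(257.6, 184.7) [513.6 -18.5  35. ] [511.3 -18.4  45. ]
(319, 191.1) [ 482.4 -213.5   35. ] [ 480.4 -211.8   45. ]
(215.4, 194.2) [489.6 117.5  35. ] [487.6 116.4  45. ]
knob@99 [466.63090884 216.60906077  99.        ]
black [527.26411524 282.92253052  40.        ]
block front [ 601.67208732 -217.12563527   63.        ] [ 612.58316135 -334.79005708   63.        ]
(array([ 0.001, -0.002, -0.727]), array([0., 0., 0.])) (array([ 1.07 , -1.051, -0.592]), array([-0.001, -0.001, -0.875]))
```

>>> step_arm(deltas=[[[0,0,-0.3],[0,0,0],1],[[0,0,-0.5],[0,0,0],1],[[0,0,-0.72],[0,0,0],1],[[0,0,-0.72],[0,0,0],1],[[0,0,-0.72],[0,0,0],1],[[0.3,-0.4,-0.72],[0,0,-0.3],1],[[0.5,-0.7,-0.72],[0,0,-0.5],1],[[0.7,-0.9,-0.72],[0,0,-0.7],1],[[0.9,-1,-0.7],[0,0,-0.87],1],[[1,-1,-0.6],[0,0,-0.87],1],[[1,-1,-0.6],[0,0,-0.87],1],[[1,-1,-0.6],[0,0,-0.87],1],[[1,-1,-0.6],[0,0,-0.87],1],[[1,-1,-0.6],[0,0,-0.87],1],[[1,-1,-0.6],[0,0,-0.87],1],[[1,-1,-0.6],[0,0,-0.87],1],[[1,-1,-0.6],[0,0,-0.87],1]])

```text
t: 1.57
ee_pos: [407.6, -170.2, 402.1]
orientation: [-2.03, -2.396, -0.0]
ft_force: [-0.8, -0.3, 0.6]
width: 88.0
grasp_force: 0.0
```

```bash
python3 - <<'E'
from workcell import *
import cv2,numpy as np
d=get_image("wrist");np.savez("pics/w1.npz",**d);s=get_obs();print(s["ee_pos"],s["orientation"],s["t"])
cv2.imwrite("pics/w1.png",cv2.resize(d["pixels"][:,:,::-1],(800,600),interpolation=cv2.INTER_CUBIC))
E
```

```text
[ 407.2832409  -171.7030229   402.43177172] [-2.03615043e+00 -2.39176439e+00  6.00153517e-04] 1.6167
```

View pics/w1.png

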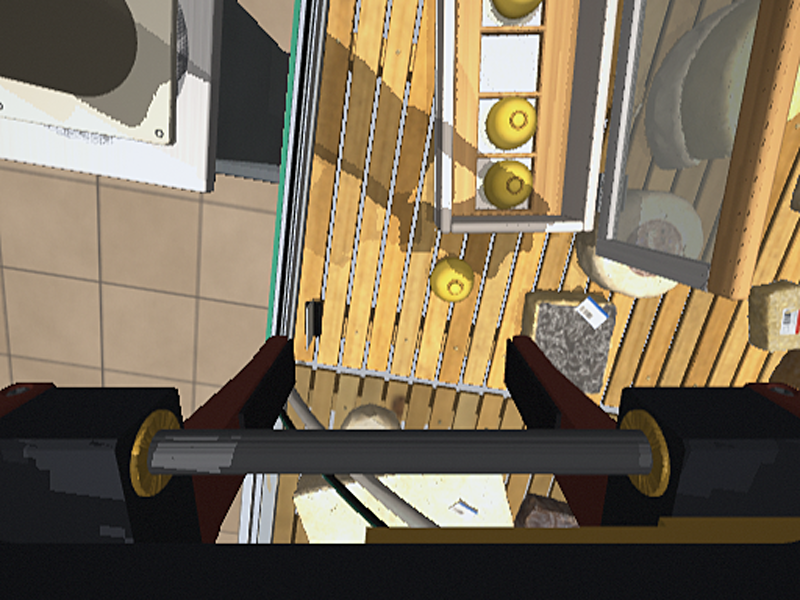

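The wrist view shows the spare at (453,280) with its knot ring at (455,287). The empty pocket's white paper is at (510,63), the stock knots at (518,120) and (515,184), and the front-right rim corner at (447,225).

```bash
python3 - <<'E'
from h import *
T=load("top0");W=load("w1");S=load("scene0")
tc=lambda x,y:(140+x*270/795,100+y*.34);sc=lambda x,y:(150+x*.4,90+y*.4);k=.64
w=lambda x,y:(x*k,y*k)
for n,a,b in [("spare knot",(532,262),(455,287)),("st knot",(347,243),(518,120)),("st knot2",(410,228),(515,184)),("paper",(287,270),(510,63)),("rimBR out",(437,143),(588,229)),("rimFR out",(472,297),(444,232)),("railR end",(470,47),(743,298))]:
    X,e=tri((T,tc(*a)),(W,w(*b)));print(n,X.round(1),e)
print("spare 3view",tri((T,tc(532,262)),(W,w(455,287)),(S,sc(433,334))))
h=cv2.cvtColor(W["pixels"],cv2.COLOR_RGB2HSV);m=cv2.inRange(h,(22,130,60),(34,255,255))
_,_,st,ce=cv2.connectedComponentsWithStats(m)
for s,c in zip(st[1:],ce[1:]):
    if s[4]>150: print(s,c.round(1),plane(W,(s[0]+s[2]/2-.5,s[1]+s[3]/2-.5),30).round(1))
print("knot@72",plane(W,w(455,287),72),plane(T,tc(532,262),72))
for c in [(518,120),(515,184)]: print("stock knot@82",plane(W,w(*c),82))
for i,box in ((T,(225,178,20,28)),(W,(305,20,45,40))):
    x,y,a,b=box;g=i["pixels"][y:y+b,x:x+a].astype(int);m=(g.min(2)>.75*g.max(2))&(g.min(2)>np.percentile(g.min(2),60)*.7)
    c,_,_ =cv2.minAreaRect(np.argwhere(m)[:,::-1].astype(np.float32)) ;p=(c[0]+x,c[1]+y);print("paper",p,plane(i,p,10).round(1),m.sum())
E
```

```text
spare knot [ 485.3 -216.1   56.8] [1.0, 1.0]
st knot [510.6 -19.4  81.4] [0.8, 0.8]
st knot2 [516.6 -84.8 107.9] [0.3, 0.3]
paper [498.7  47.5  24. ] [2.7, 2.7]
rimBR out [ 606.3 -118.2  106.5] [0.5, 0.5]
rimFR out [ 487.2 -174.5 -160.7] [1.0, 1.0]
railR end [ 636.5 -136.9  292.3] [0.3, 0.3]
spare 3view (array([ 484.3289433 , -215.06147724,   61.71765248]), [1.0, 1.1, 0.1])
[315   0  32  12 262] [329.5   4.3] [494.6 100.1  30. ]
[311  62  33  34 751] [326.1  78.4] [516.2 -15.4  30. ]
[309 103  32  31 656] [324.  117.2] [528.  -84.9  30. ]
[275 165  28  29 597] [288.9 178.4] [ 483.7 -214.    30. ]
knot@72 [ 483.55815438 -212.86122145   72.        ] [ 481.21565307 -213.17213736   72.        ]
stock knot@82 [511.29409832 -19.50550643  82.        ]
stock knot@82 [523.75853496 -84.21435828  82.        ]
paper (234.5, 192.0) [498.7  57.7  10. ] 400
paper (325.5, 40.0) [502.5  51.8  10. ] 1323
```

```bash
cat >> h.py <<'E'
def Rtilt(yaw,th):
    u=np.array([np.cos(yaw),np.sin(yaw),0]);k=np.array([0,0,1.])
    y=np.cos(th)*u+np.sin(th)*k; z=np.sin(th)*u-np.cos(th)*k
    return R.from_matrix(np.c_[np.cross(y,z),y,z])
def go(*targets,Rt=None):
    from workcell import get_obs
    o=get_obs();print(o["ee_pos"].round(1),o["orientation"].round(3),round(o["t"],2))
    for t in targets: print(t,*rel(o["ee_pos"],o["orientation"],t,Rt))
E
python3 -c "
from h import *
go([483,-213.5,125],[483,-213.5,27],Rt=Rtilt(.17,.157))"
```

```text
[ 407.3 -171.7  402.4] [-2.036e+00 -2.392e+00  1.000e-03] 1.62
[483, -213.5, 125] [-0.178  0.227  0.925] [-0.105  0.    -0.006]
[483, -213.5, 27] [-0.178  0.228  1.251] [-0.105  0.    -0.006]
```

>>> step_arm(deltas=[[[-0.1,0.1,0.2],[-0.05,0,0],1],[[-0.178,0.227,0.35],[-0.105,0,-0.006],1],[[-0.178,0.227,0.6],[-0.105,0,-0.006],1],[[-0.178,0.227,0.8],[-0.105,0,-0.006],1],[[-0.178,0.227,0.9],[-0.105,0,-0.006],1],[[-0.178,0.227,0.925],[-0.105,0,-0.006],1],[[-0.178,0.227,0.925],[-0.105,0,-0.006],1],[[-0.178,0.227,0.925],[-0.105,0,-0.006],1],[[-0.178,0.227,0.925],[-0.105,0,-0.006],1],[[-0.178,0.227,0.925],[-0.105,0,-0.006],1]])

```text
t: 2.45
ee_pos: [483.0, -216.0, 126.2]
orientation: [1.961, 2.315, 0.182]
ft_force: [0.2, 0.1, -0.0]
width: 88.2
grasp_force: 0.0
```

```bash
python3 - <<'E'
from h import *
from workcell import get_image
go([483,-213.5,27],Rt=Rtilt(.17,.157))
W=get_image("wrist");np.savez("pics/w2.npz",**W)
h=cv2.cvtColor(W["pixels"],cv2.COLOR_RGB2HSV);m=cv2.inRange(h,(20,110,40),(34,255,255))
_,_,st,ce=cv2.connectedComponentsWithStats(m)
for s,c in zip(st[1:],ce[1:]):
    if s[4]>300: print(s,c.round(1),plane(W,(s[0]+s[2]/2-.5,s[1]+s[3]/2-.5),32).round(1))
cv2.imwrite("pics/w2.png",W["pixels"][:,:,::-1])
E
```

```text
[ 483.  -216.   126.2] [1.961 2.315 0.182] 2.45
[483, -213.5, 27] [ 0.009 -0.051  0.327] [ 0.001  0.001 -0.003]
[258   0   8  92 499] [262.2  44. ] [482.1 -84.1  32. ]
[ 278   15   69   75 3892] [311.5  51.9] [528.  -80.2  32. ]
[  73   99   32   71 1527] [ 87.4 133.1] [ 346.6 -181.2   32. ]
[296 118  26  28 464] [309.3 128.1] [ 540.1 -148.9   32. ]
[324 118  29  61 839] [338.5 137.9] [ 574.1 -160.    32. ]
[ 211  159   59   60 2687] [240.5 188. ] [ 482.8 -213.4   32. ]
[372 164  23  28 322] [381.9 179.8] [ 632.3 -183.1   32. ]
[110 201  28  68 836] [122.8 239.5] [ 378.3 -272.1   32. ]
[ 267  201   36   73 1519] [284.8 237.1] [ 537.9 -260.7   32. ]
[295 203  26  71 898] [308.6 243.3] [ 563.8 -259.6   32. ]
[ 73 204  29  43 933] [ 86.2 228.3] [ 346.3 -265.4   32. ]
[145 208  29  36 406] [158.  222.4] [ 410.  -259.7   32. ]
[ 176  210   32   64 1036] [193.7 241.4] [ 442.4 -274.1   32. ]
[ 207  212   31   63 1216] [222.1 246.9] [ 473.  -273.2   32. ]
[ 83 262  32  56 773] [ 95.  290.2] [ 357.5 -334.1   32. ]
[397 262  32  56 767] [416.1 290.1] [ 715.7 -316.4   32. ]
[ 234  331  278   17 2478] [385.8 340.7] [ 682.5 -391.5   32. ]
```

View pics/w2.png

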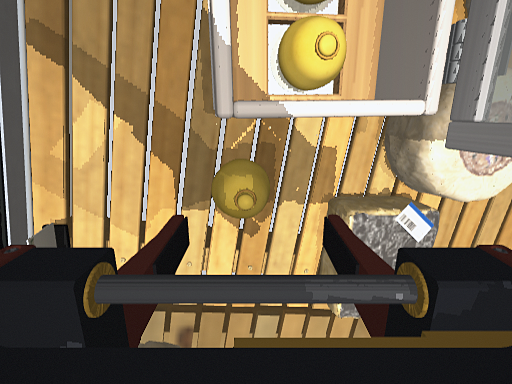

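The spare is confirmed at pixel (240,188), world (483,-213.4). It stands clear of both fingers.

>>> step_arm(deltas=[[[0.009,0,0.02],[0,0,0],1],[[0.009,-0.02,0.1],[0,0,0],1],[[0.009,-0.035,0.2],[0,0,0],1],[[0.009,-0.045,0.28],[0,0,0],1],[[0.009,-0.051,0.327],[0,0,0],1],[[0.009,-0.051,0.327],[0,0,0],1],[[0.009,-0.051,0.327],[0,0,0],1],[[0.009,-0.051,0.327],[0,0,0],-0.4],[[0.009,-0.051,0.327],[0,0,0],-0.4],[[0.009,-0.051,0.327],[0,0,0],-1],[[0.009,-0.051,0.327],[0,0,0],-1],[[0.009,-0.051,0.327],[0,0,0],-1],[[0.009,-0.051,0.327],[0,0,0],-1],[[0.009,-0.051,0.327],[0,0,0],-1]])

```text
t: 3.67
ee_pos: [483.1, -212.4, 26.5]
orientation: [1.958, 2.316, 0.183]
ft_force: [-0.8, 1.5, 6.1]
width: 55.3
grasp_force: 30.0
```

>>> step_arm(deltas=[[[0,0.003,-0.02],[0,0,0],-1],[[0,0.01,-0.06],[0,0,0],-1],[[0,0.03,-0.15],[0,0,0],-1],[[0,0.04,-0.25],[0,0,0],-1],[[0,0.06,-0.38],[0,0,0],-1],[[0,0.07,-0.45],[0,0,0],-1],[[0,0.07,-0.45],[0,0,0],-1],[[0,0.07,-0.45],[0,0,0],-1],[[0,0.07,-0.45],[0,0,0],-1]])

```text
t: 4.42
ee_pos: [481.0, -211.7, 161.3]
orientation: [1.96, 2.318, 0.181]
ft_force: [-1.0, -0.1, -2.8]
width: 54.9
grasp_force: 30.0
```

```bash
python3 - <<'E'
from h import *
from workcell import get_image
go([497,48.5,162],[497,48.5,60],Rt=Rtilt(.17,.157))
W=get_image("wrist");np.savez("pics/w3.npz",**W)
T=get_image("top");np.savez("pics/t3.npz",**T)
a=cv2.resize(W["pixels"][0:260,130:450,::-1],(400,325));b=cv2.resize(T["pixels"][120:250,160:350,::-1],(400,274),interpolation=cv2.INTER_CUBIC);b=cv2.copyMakeBorder(b,0,51,0,0,0)
cv2.imwrite("pics/w3.png",np.hstack([a,b]))
E
```

```text
[ 481.  -211.7  161.3] [1.96  2.318 0.181] 4.42
[497, 48.5, 162] [0.846 0.194 0.029] [-0.001 -0.    -0.002]
[497, 48.5, 60] [0.846 0.142 0.365] [-0.001 -0.    -0.002]
```

View pics/w3.png

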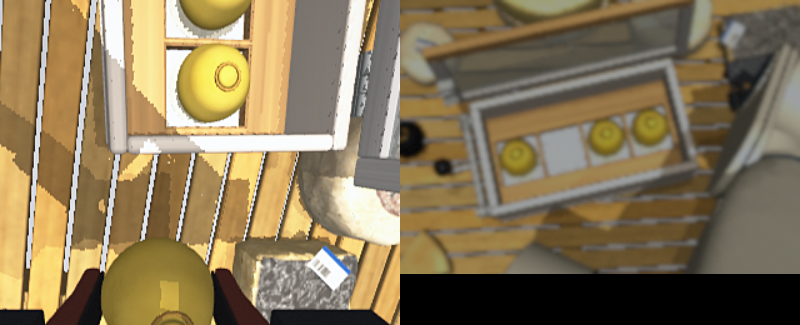

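The pear is held upright between the fingers, knot at (175,320), and the other cheeses are undisturbed. Next I measure the pocket from its paper in w1 and t3.

```bash
python3 - <<'E'
from h import *
for n,box,seed in (("w1",(300,15,55,50),(326,40)),("t3",(220,175,35,35),(237,191)),("w1",(300,0,60,150),(310,93))):
    i=load(n);h=cv2.cvtColor(i["pixels"],cv2.COLOR_RGB2HSV);m=(h[...,1]<45).astype(np.uint8)&(h[...,2]>110)
    x,y,a,b=box;mm=np.zeros_like(m);mm[y:y+b,x:x+a]=m[y:y+b,x:x+a]
    _,l,st,ce=cv2.connectedComponentsWithStats(mm,connectivity=4);k=l[seed[1],seed[0]];
    r=cv2.minAreaRect(np.argwhere(l==k)[:,::-1].astype(np.float32))
    c=np.array([plane(i,p,11) for p in cv2.boxPoints(r)])
    print(n,k,st[k],r,c[:,:2].round(1).tolist(),c.mean(0).round(1),[np.linalg.norm(c[j]-c[j-1]).round(1) for j in range(4)])
E
```

```text
w1 2 [ 307   22   38   37 1344] ((325.5, 40.0), (36.0, 37.0), 90.0) [[462.3, 74.6], [528.5, 85.7], [543.5, 27.6], [475.2, 16.2]] [502.4  51.   11. ] [np.float64(59.8), np.float64(67.1), np.float64(60.0), np.float64(69.3)]
t3 2 [226 180  23  23 402] ((237.05616760253906, 190.91009521484375), (20.687076568603516, 19.487823486328125), 77.00537872314453) [[530.0, 86.7], [541.5, 24.1], [473.6, 12.0], [462.4, 74.0]] [501.9  49.2  11. ] [np.float64(68.8), np.float64(63.7), np.float64(69.0), np.float64(63.0)]
w1 3 [306  63  35  35 361] ((323.0, 80.0), (34.0, 34.0), 90.0) [[475.2, 7.5], [538.3, 18.0], [553.3, -41.1], [488.1, -51.9]] [513.7 -16.9  11. ] [np.float64(60.8), np.float64(64.0), np.float64(60.9), np.float64(66.1)]
```

```bash
python3 -c "
from h import *
go([499,50.5,162],[499,50.5,60],Rt=Rtilt(.173,.157))"
```

```text
[ 480.8 -211.5  160.6] [1.962 2.32  0.181] 4.52
[499, 50.5, 162] [0.851 0.203 0.028] [-0.002 -0.    -0.004]
[499, 50.5, 60] [0.851 0.151 0.364] [-0.002 -0.    -0.004]
```

>>> step_arm(deltas=[[[0.08,0,-0.02],[0,0,0],-1],[[0.18,0.05,-0.02],[0,0,0],-1],[[0.3,0.08,-0.02],[0,0,0],-1],[[0.42,0.11,0],[0,0,0],-1],[[0.54,0.14,0.02],[0,0,0],-1],[[0.66,0.17,0.028],[0,0,0],-1],[[0.76,0.19,0.028],[0,0,0],-1],[[0.82,0.2,0.028],[0,0,0],-1],[[0.851,0.203,0.028],[-0.002,0,-0.004],-1],[[0.851,0.203,0.028],[-0.002,0,-0.004],-1],[[0.851,0.203,0.028],[-0.002,0,-0.004],-1],[[0.851,0.203,0.028],[-0.002,0,-0.004],-1],[[0.851,0.203,0.028],[-0.002,0,-0.004],-1]])

```text
t: 5.6
ee_pos: [500.3, 48.6, 163.3]
orientation: [1.952, 2.319, 0.184]
ft_force: [-0.4, -0.5, -2.5]
width: 54.7
grasp_force: 30.0
```

```bash
python3 -c "
from h import *
go([499,50.5,60],[499,50.5,38],Rt=Rtilt(.173,.157))"
```

```text
[500.3  48.6 163.3] [1.952 2.319 0.184] 5.6
[499, 50.5, 60] [ 0.008 -0.058  0.339] [ 0.002  0.001 -0.001]
[499, 50.5, 38] [ 0.008 -0.07   0.412] [ 0.002  0.001 -0.001]
```

>>> step_arm(deltas=[[[0.008,-0.01,0.04],[0,0,0],-1],[[0.008,-0.02,0.1],[0,0,0],-1],[[0.008,-0.03,0.17],[0,0,0],-1],[[0.008,-0.042,0.24],[0,0,0],-1],[[0.008,-0.051,0.3],[0,0,0],-1],[[0.008,-0.058,0.34],[0,0,0],-1],[[0.008,-0.063,0.37],[0,0,0],-1],[[0.008,-0.066,0.39],[0,0,0],-1],[[0.008,-0.068,0.4],[0,0,0],-1],[[0.008,-0.07,0.41],[0,0,0],-1],[[0.008,-0.07,0.41],[0,0,0],-1],[[0.008,-0.07,0.41],[0,0,0],-1]])

```text
t: 6.6
ee_pos: [499.2, 51.7, 39.2]
orientation: [1.95, 2.32, 0.186]
ft_force: [0.9, 0.2, -3.3]
width: 55.4
grasp_force: 30.0
```

>>> step_arm(deltas=[[[0,-0.001,0.004],[0,0,0],-1],[[0,-0.001,0.008],[0,0,0],-1],[[0,-0.001,0.008],[0,0,0],-1],[[0,-0.001,0.008],[0,0,0],-1]])

```text
t: 6.93
ee_pos: [499.2, 51.8, 36.6]
orientation: [1.95, 2.321, 0.186]
ft_force: [1.0, -0.2, -2.6]
width: 55.3
grasp_force: 30.0
```

>>> step_arm(deltas=[[[0,-0.001,0.004],[0,0,0],-1],[[0,-0.001,0.004],[0,0,0],-1],[[0,-0.001,0.004],[0,0,0],-1]])

```text
t: 7.18
ee_pos: [499.3, 51.8, 36.4]
orientation: [1.95, 2.32, 0.186]
ft_force: [-5.0, -0.1, 16.2]
width: 55.1
grasp_force: 30.0
```

Floor contact. I release part way, to about 72 mm, then lift straight up.

>>> step_arm(deltas=[[[0,0,-0.003],[0,0,0],-1],[[0,0,-0.003],[0,0,0],0.35],[[0,0,-0.003],[0,0,0],0.5],[[0,0,-0.003],[0,0,0],0.6],[[0,0,-0.003],[0,0,0],0.65],[[0,0,-0.003],[0,0,0],0.65]])

```text
t: 7.68
ee_pos: [498.8, 51.7, 35.9]
orientation: [1.95, 2.321, 0.185]
ft_force: [-0.6, 0.1, -0.2]
width: 72.6
grasp_force: 0.0
```

```bash
python3 -c "
from h import *
go([496,51.5,100],[490,51.5,240])"
```

```text
[498.8  51.7  35.9] [1.95  2.321 0.185] 7.68
[496, 51.5, 100] [ 0.001  0.025 -0.212] [0. 0. 0.]
[490, 51.5, 240] [ 0.003  0.08  -0.676] [0. 0. 0.]
```

>>> step_arm(deltas=[[[0,0.005,-0.03],[0,0,0],0.65],[[0,0.013,-0.09],[0,0,0],0.65],[[0,0.022,-0.17],[0,0,0],0.65],[[0,0.032,-0.27],[0,0,0],0.65],[[0,0.045,-0.38],[0,0,0],0.65],[[0,0.06,-0.5],[0,0,0],0.5],[[0,0.075,-0.62],[0,0,0],0.4],[[0,0.08,-0.68],[0,0,0],0.3],[[0,0.08,-0.68],[0,0,0],0.3],[[0,0.08,-0.68],[0,0,0],0.3]])

```text
t: 8.52
ee_pos: [490.3, 50.5, 242.7]
orientation: [1.949, 2.319, 0.188]
ft_force: [-0.6, -0.2, 0.5]
width: 57.3
grasp_force: 0.0
```

```bash
python3 - <<'E'
from h import *
from workcell import get_image
W=get_image("wrist");np.savez("pics/w4.npz",**W);cv2.imwrite("pics/w4.png",W["pixels"][:,:,::-1])
c=np.array([507,16.]);u=np.array([np.cos(.173),np.sin(.173)]);v=np.array([-u[1],u[0]])
print("knob pred",c-2*u+207*v)
go()
E
```

```text
knob pred [469.39721854 219.56578992]
[489.4  50.5 241.2] [1.95  2.321 0.185] 8.57
```

View pics/w4.png

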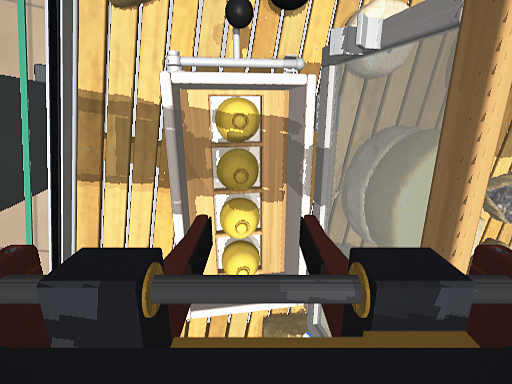

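All four cheeses stand upright in their pockets. The knob is at (239,13), the black look-alike at (290,0), and the rod runs from (172,62) to (300,63).

```bash
python3 - <<'E'
from h import *
T=load("t3");W=load("w4")
def dark(i,x,y,a,b,t):
    g=i["pixels"][y:y+b,x:x+a].max(2);_,l,st,ce=cv2.connectedComponentsWithStats((g<t).astype(np.uint8));
    return [(s.tolist(),(c+[x,y]).round(1).tolist()) for s,c in zip(st[1:],ce[1:]) if s[4]>15]
dt=dark(T,172,190,17,20,60);dw=dark(W,220,0,34,34,60);print(dt,dw)
a=dt[0][1];s=dw[0][0];b=(220+s[0]+s[2]/2-.5,s[1]+s[3]/2-.5)
print(b,tri((T,a),(W,b)),plane(W,b,99),plane(T,a,99))
print("rim FL,BL",plane(W,(161.5,73),95),plane(W,(313,75),95))
print("rod pivot end/tip",plane(W,(172,62),64),plane(W,(300,63),64))
print("lid left-top rail",plane(W,(462,0),270))
P=[469.4-2,219,125]
y=np.array([-np.sin(.173),np.cos(.173),0]);z=np.array([0,0,-1.]);Rt=R.from_matrix(np.c_[np.cross(y,z),y,z])
go([468,218,240],[468,218,87],Rt=Rt)
E
```

```text
[([5, 6, 7, 7, 42], [180.1, 198.8])] [([5, 0, 29, 29, 622], [238.7, 12.9])]
(239.0, 14.0) (array([468.93677367, 218.33590834,  95.8929468 ]), [0.3, 0.3]) [468.92911253 217.54020149  99.        ] [468.15288147 217.54143859  99.        ]
rim FL,BL [400.20316509 149.22518001  95.        ] [558.88677576 178.35328851  95.        ]
rod pivot end/tip [405.12389124 165.71625639  64.        ] [550.59927014 194.07982804  64.        ]
lid left-top rail [564.40221413 192.71811689 270.        ]
[489.4  50.5 241.2] [1.95  2.321 0.185] 8.57
[468, 218, 240] [0.562 0.025 0.007] [ 0.083  0.085 -1.045]
[468, 218, 87] [ 0.563 -0.057  0.511] [ 0.083  0.085 -1.045]
```

>>> step_arm(deltas=[[[0.1,0,0],[0.02,0.02,-0.08],0.3],[[0.2,0,0],[0.03,0.03,-0.16],0.2],[[0.3,0.01,0],[0.04,0.04,-0.25],0.2],[[0.4,0.02,0],[0.05,0.05,-0.35],0.2],[[0.5,0.025,0.007],[0.05,0.05,-0.45],0.2],[[0.562,0.025,0.007],[0.06,0.06,-0.55],0.2],[[0.562,0.025,0.007],[0.06,0.06,-0.65],0.2],[[0.562,0.025,0.007],[0.07,0.07,-0.75],0.2],[[0.562,0.025,0.007],[0.08,0.08,-0.85],0.2],[[0.562,0.025,0.007],[0.08,0.08,-0.95],0.2],[[0.562,0.025,0.007],[0.08,0.08,-0.99],0.2],[[0.562,0.025,0.007],[0.08,0.08,-0.99],0.2],[[0.562,0.025,0.007],[0.08,0.08,-0.99],0.2],[[0.562,0.025,0.007],[0.08,0.08,-0.99],0.2]])

```text
t: 9.73
ee_pos: [467.7, 217.7, 238.4]
orientation: [-0.137, 3.136, 0.007]
ft_force: [-0.5, 0.6, 0.2]
width: 52.4
grasp_force: 0.0
```

```bash
cat >> h.py <<'E'
def Rknob(yaw=.176):
    y=np.array([-np.sin(yaw),np.cos(yaw),0]);z=np.array([0,0,-1.]);return R.from_matrix(np.c_[np.cross(y,z),y,z])
E
python3 -c "
from h import *
go([468.9,217.6,140],[468.9,217.6,86],Rt=Rknob())"
```

```text
[467.7 217.7 238.4] [-0.137  3.136  0.007] 9.73
[468.9, 217.6, 140] [-0.003 -0.002  0.328] [ 0.003  0.002 -0.059]
[468.9, 217.6, 86] [-0.003 -0.003  0.508] [ 0.003  0.002 -0.059]
```

>>> step_arm(deltas=[[[-0.003,-0.002,0.05],[0.003,0.002,-0.059],0.2],[[-0.003,-0.002,0.13],[0.003,0.002,-0.059],0.2],[[-0.003,-0.002,0.23],[0.003,0.002,-0.059],0.2],[[-0.003,-0.002,0.33],[0.003,0.002,-0.059],0.2],[[-0.003,-0.002,0.4],[0.003,0.002,-0.059],0.2],[[-0.003,-0.003,0.46],[0.003,0.002,-0.059],0.2],[[-0.003,-0.003,0.49],[0.003,0.002,-0.059],0.2],[[-0.003,-0.003,0.508],[0.003,0.002,-0.059],0.2],[[-0.003,-0.003,0.508],[0.003,0.002,-0.059],0.2],[[-0.003,-0.003,0.508],[0.003,0.002,-0.059],0.2]])

```text
t: 10.57
ee_pos: [470.6, 218.0, 88.1]
orientation: [-0.279, 3.126, 0.001]
ft_force: [0.6, 0.0, 0.4]
width: 52.2
grasp_force: 0.0
```

```bash
python3 - <<'E'
from h import *
from workcell import get_image
go()
W=get_image("wrist");np.savez("pics/w5.npz",**W);cv2.imwrite("pics/w5.png",W["pixels"][:,:,::-1])
E
```

```text
[470.6 218.   88.1] [-2.790e-01  3.126e+00  1.000e-03] 10.57
```

View pics/w5.png

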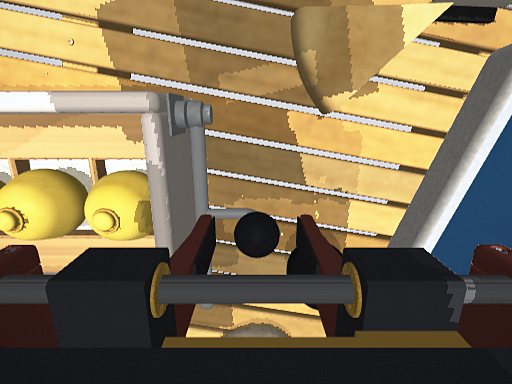

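The knob at (257,234) sits between the fingers. I get its centre from this ray.

```bash
python3 - <<'E'
from h import *
W=load("w5")
for z in (96,99): print(plane(W,(257,234.5),z))
print(tri((W,(257,234.5)),(load("w4"),(239,14)),(load("t3"),(180.1,198.8))))
o=proj(W,[469,217.7,98]);print(o)
c=np.array([506.5,14.5]);a=.176;u=np.array([np.cos(a),np.sin(a)]);v=np.array([-u[1],u[0]])
k=np.array([468.9,217.8]);zk=99
piv=k-70*u
for d in (0,.1,.2,.4,.6,.777,.80):
    an=.4636+d;X=np.r_[piv+78.26*np.cos(an)*u,64+78.26*np.sin(an)];print(d,(X-np.r_[k,99]).round(1), "u:",round(78.26*np.cos(an)-70,1),"z:",round(78.26*np.sin(an)-35,1),"units",round((78.26*np.cos(an)-70)/300,3),round((78.26*np.sin(an)-35)/300,3))
E
```

```text
[470.14920941 219.80173447  96.        ]
[468.73038348 219.5259818   99.        ]
(array([469.11086358, 218.67457188,  96.74796269]), [1.2, 0.4, 0.8])
[253.99054319 233.69710172]
0 [-0. -0. -0.] u: -0.0 z: -0.0 units -0.0 -0.0
0.1 [-3.8 -0.7  6.8] u: -3.8 z: 6.8 units -0.013 0.023
0.2 [-8.2 -1.5 13.2] u: -8.3 z: 13.2 units -0.028 0.044
0.4 [-18.9  -3.4  24.5] u: -19.2 z: 24.5 units -0.064 0.082
0.6 [-31.5  -5.6  33.4] u: -32.0 z: 33.4 units -0.107 0.111
0.777 [-43.9  -7.8  39. ] u: -44.6 z: 39.0 units -0.149 0.13
0.8 [-45.6  -8.1  39.6] u: -46.3 z: 39.6 units -0.154 0.132
```

>>> step_arm(deltas=[[[0.005,0.002,0],[0,0,0],-0.2],[[0.005,0.002,0],[0,0,0],-0.5],[[0.005,0.002,0],[0,0,0],-1],[[0.005,0.002,0],[0,0,0],-1],[[0.005,0.002,0],[0,0,0],-1],[[0.005,0.002,0],[0,0,0],-1]])

```text
t: 11.12
ee_pos: [469.0, 218.3, 88.1]
orientation: [-0.281, 3.125, 0.001]
ft_force: [-0.9, -0.4, 4.1]
width: 26.5
grasp_force: 30.0
```

>>> step_arm(deltas=[[[0.006,0,-0.011],[0,0,0],-1],[[0.013,0,-0.023],[0,0,0],-1],[[0.02,0,-0.034],[0,0,0],-1],[[0.028,0,-0.044],[0,0,0],-1],[[0.037,0,-0.054],[0,0,0],-1],[[0.045,0,-0.064],[0,0,0],-1],[[0.054,0,-0.073],[0,0,0],-1],[[0.064,0,-0.082],[0,0,0],-1],[[0.064,0,-0.082],[0,0,0],-1]])

```text
t: 11.87
ee_pos: [449.0, 214.7, 112.7]
orientation: [-0.281, 3.127, 0.001]
ft_force: [-0.6, 0.9, -1.2]
width: 26.4
grasp_force: 30.0
```

>>> step_arm(deltas=[[[0.01,0,-0.008],[0,0,0],-1],[[0.021,0,-0.015],[0,0,0],-1],[[0.032,0,-0.022],[0,0,0],-1],[[0.043,0,-0.029],[0,0,0],-1],[[0.055,0,-0.035],[0,0,0],-1],[[0.067,0,-0.041],[0,0,0],-1],[[0.078,0,-0.046],[0,0,0],-1],[[0.084,0,-0.048],[0,0,0],-1],[[0.084,0,-0.048],[0,0,0],-1],[[0.084,0,-0.048],[0,0,0],-1]])

```text
t: 12.7
ee_pos: [424.9, 210.4, 126.9]
orientation: [-0.281, 3.126, 0.001]
ft_force: [1.6, 0.8, 3.1]
width: 26.4
grasp_force: 30.0
```

```bash
python3 - <<'E'
from h import *
from workcell import *
from workcell import get_image
go()
T=get_image("top");W=get_image("wrist");S=get_image("scene")
for n,i in (("t6",T),("w6",W),("s6",S)): np.savez(f"pics/{n}.npz",**i)
a=cv2.resize(W["pixels"][100:300,130:430,::-1],(400,267),interpolation=cv2.INTER_CUBIC);b=cv2.resize(T["pixels"][130:250,150:330,::-1],(400,267),interpolation=cv2.INTER_CUBIC)
cv2.imwrite("pics/w6.png",np.hstack([a,b]))
E
```

```text
[424.9 210.4 126.9] [-2.810e-01  3.126e+00  1.000e-03] 12.7
```

View pics/w6.png

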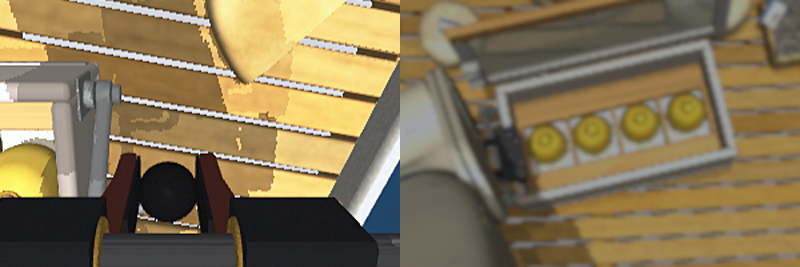

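The knob at (168,190) is still pinched and the rod has swung up. The top view shows four cheeses in the pockets. Now I release the knob and rise.

>>> step_arm(deltas=[[[0,0,0],[0,0,0],-0.1],[[0,0,0],[0,0,0],0.05],[[0,0,0],[0,0,0],0.05],[[0,0,-0.03],[0,0,0],0.05],[[0,0,-0.1],[0,0,0],0.05],[[0,0,-0.2],[0,0,0],0.05],[[0,0,-0.32],[0,0,0],0.05],[[0,0,-0.45],[0,0,0],0.05],[[0.02,0,-0.58],[0,0,0],0.05],[[0.05,-0.05,-0.7],[0,0,0.05],0.05],[[0.05,-0.1,-0.8],[0,0,0.1],0.05],[[0.05,-0.1,-0.8],[0,0,0.1],0.05],[[0.05,-0.1,-0.8],[0,0,0.1],0.05]])

```text
t: 13.93
ee_pos: [415.3, 177.7, 368.6]
orientation: [-0.045, 3.135, 0.004]
ft_force: [-0.3, -0.3, -0.7]
width: 45.9
grasp_force: 0.0
```

```bash
python3 - <<'E'
from h import *
from workcell import get_image
go()
W=get_image("wrist");T=get_image("top")
for n,i in (("t7",T),("w7",W)): np.savez(f"pics/{n}.npz",**i)
a=.176;u=np.array([np.cos(a),np.sin(a)]);k=np.array([468.9,218.0]);piv=np.r_[k-70*u,64]
for d in(.6,.7,.778,.85):
    an=.4636+d;X=np.r_[piv[:2]+78.26*np.cos(an)*u,64+78.26*np.sin(an)];print(d,proj(W,X).round(1),proj(T,X).round(1))
p=proj(W,np.r_[424.9,210.4,138]);x,y=int(p[0])-45,int(p[1])-45
g=W["pixels"][max(y,0):y+90,max(x,0):x+90].max(2);_,l,st,ce=cv2.connectedComponentsWithStats((g<55).astype(np.uint8))
print([(s.tolist(),(s[:2]+s[2:4]/2-.5+[max(x,0),max(y,0)]).round(1).tolist()) for s in st[1:] if s[4]>60])
E
```

```text
[415.3 177.7 368.6] [-0.045  3.135  0.004] 13.93
0.6 [277.  177.1] [179.7 207. ]
0.7 [276.6 173.2] [179.9 209.1]
0.778 [276.2 169.8] [180.2 210.9]
0.85 [275.8 166.5] [180.4 212.6]
[([37, 41, 19, 17, 233], [277.0, 173.0]), ([63, 73, 27, 17, 382], [307.0, 205.0])]
```

```bash
python3 - <<'E'
from h import *
W=load("w7");T=load("t7")
g=W["pixels"][155:192,255:298].max(2)
for t in (40,55,75,95):
    m=(g<t).astype(np.uint8);_,l,st,ce=cv2.connectedComponentsWithStats(m);k=1+np.argmax(st[1:,4]);pts=np.argwhere(l==k)[:,::-1].astype(np.float32)
    c,r=cv2.minEnclosingCircle(pts);print(t,st[k],ce[k]+[255,155],np.add(c,[255,155]),r)
print(g[::2,20:24].mean(1).round());
gt=T["pixels"][200:222,170:192].max(2)
for t in(50,65):
    _,l,st,ce=cv2.connectedComponentsWithStats((gt<t).astype(np.uint8));print([(s.tolist(),(c+[170,200]).round(1)) for s,c in zip(st[1:],ce[1:]) if s[4]>8])
# rod tip: predicted pixels
a=.176;u=np.array([np.cos(a),np.sin(a)]);v=np.array([-u[1],u[0]]);k=np.array([468.9,218.0]);piv=np.r_[k-70*u-40*v,64]
for d in(.65,.7,.778,.85):
    X=piv+145*np.r_[np.cos(d)*u,np.sin(d)];print(d,X.round(),proj(W,X).round(1),proj(T,X).round(1))
print(proj(W,piv))
cv2.imwrite("pics/rod.png",cv2.resize(W["pixels"][130:330,150:330,::-1],None,fx=3,fy=3))
h=W["pixels"].astype(int)
for r in range(235,275,3): print(r,[int(x) for x in W["pixels"][r,205:245:2].mean(1)])
E
```

```text
40 [ 14  10  18  17 176] [277.39772727 172.75      ] [277.35185242 172.98148155] 8.880691528320312
55 [ 13  10  19  17 233] [277.34334764 172.98712446] [277.19587708 172.86598015] 9.196951866149902
75 [ 13   9  19  19 255] [277.31764706 173.03529412] [277.22580719 172.85483932] 9.22704792022705
95 [ 13   9  19  19 264] [277.31439394 173.13636364] [277.3023262 173.2732563] 9.330770492553711
[187. 146. 151. 154. 160.  18.  35.  40.  48.  80.  64.  44.  34.  11.
 127. 151. 172. 248.  95.]
[]
[([18, 0, 4, 10, 24], array([190. , 203.2]))]
0.65 [521. 187. 152.] [258.3 232.5] [187.  177.3]
0.7 [516. 186. 157.] [258.  231.4] [186.9 178.3]
0.778 [509. 184. 166.] [257.3 229.2] [186.9 180.1]
0.85 [501. 183. 173.] [256.6 226.5] [187.  182.1]
[248.09826434 149.75165894]
235 [38, 37, 35, 21, 17, 16, 19, 9, 147, 133, 132, 132, 132, 132, 130, 129, 127, 126, 103, 110]
238 [37, 38, 26, 20, 16, 18, 16, 9, 154, 160, 176, 209, 235, 248, 229, 255, 255, 255, 187, 160]
241 [36, 35, 17, 19, 17, 19, 17, 6, 255, 253, 252, 252, 253, 253, 254, 255, 254, 251, 254, 137]
244 [39, 27, 20, 20, 16, 15, 19, 9, 254, 213
[... 328 characters left out ...]
0, 232]
256 [20, 16, 16, 20, 14, 18, 24, 250, 233, 233, 224, 210, 193, 177, 149, 152, 158, 139, 140, 137]
259 [17, 15, 17, 18, 17, 11, 146, 143, 130, 131, 132, 128, 123, 125, 129, 133, 141, 145, 165, 162]
262 [15, 18, 14, 13, 18, 0, 170, 161, 158, 158, 164, 163, 163, 163, 161, 160, 159, 158, 157, 156]
265 [15, 16, 17, 18, 13, 68, 114, 110, 111, 111, 116, 119, 121, 119, 133, 130, 131, 135, 135, 151]
268 [16, 18, 15, 18, 4, 163, 147, 147, 146, 154, 157, 156, 155, 154, 152, 152, 152, 151, 152, 150]
271 [17, 14, 17, 12, 15, 146, 139, 147, 146, 146, 145, 150, 151, 152, 152, 151, 151, 152, 152, 151]
274 [29, 28, 26, 26, 93, 109, 109, 107, 107, 124, 121, 122, 120, 127, 127, 128, 128, 126, 120, 121]
```

```bash
python3 - <<'E'
from h import *
def blob(n,x,y,w,h,t=70):
    i=load(n);g=i["pixels"][y:y+h,x:x+w].max(2);_,l,st,ce=cv2.connectedComponentsWithStats((g<t).astype(np.uint8));k=1+np.argmax(st[1:,4])
    c,r=cv2.minEnclosingCircle(np.argwhere(l==k)[:,::-1].astype(np.float32));print(n,st[k],c[0]+x,c[1]+y,r);return i,(c[0]+x,c[1]+y)
w5=blob("w5",230,205,52,55);w6=blob("w6",232,218,48,32,45);w7=blob("w7",255,155,43,37)
X5=tri(w5,(load("w4"),(239,14)),(load("t3"),(180.1,198.8)));print(X5)
X,e=tri(w6,w7);print("now",X,e)
a=.176;u=np.array([np.cos(a),np.sin(a)])
for b in (X,):
    du=(b-X5[0])[:2]@u;print(du,b[2]-X5[0][2])
    for nm,z in (("x",du),): print("angle from u",np.arccos((70+du)/78.26)-.4636)
for d in (.65,.7,.75,.8): 
    print(d,78.26*np.cos(.4636+d)-70, 78.26*np.sin(.4636+d)-35)
E
```

```text
w5 [   4    6   46   47 1657] 257.13829803466797 234.45744705200195 23.621551513671875
w6 [   0    0   48   32 1215] 255.5 234.0 27.879302978515625
w7 [ 13   9  19  19 252] 277.2258071899414 172.85483932495117 9.22704792022705
(array([469.13522093, 218.73447358,  96.58392867]), [1.2, 0.4, 0.9])
now [435.57467924 213.79646607 111.13148165] [0.6, 0.6]
-33.906705821753484 14.547552980474194
angle from u 0.6278523164969563
0.65 -35.453365218265105 35.222201797276526
0.7 -39.0061868261583 36.86105443802643
0.75 -42.63647682572022 38.32029186719495
0.8 -46.335161382570455 39.596266751165345
```

```bash
python3 -c "
from h import *
go([428.5,211,180],[428.5,211,126],Rt=Rknob())"
```

```text
[414.1 177.8 365.7] [-4.70e-02  3.14e+00  1.00e-03] 14.03
[428.5, 211, 180] [-0.05   0.109  0.619] [ 0.     0.001 -0.097]
[428.5, 211, 126] [-0.05   0.109  0.799] [ 0.     0.001 -0.097]
```

>>> step_arm(deltas=[[[-0.03,0.05,0.1],[0,0,-0.05],0.1],[[-0.05,0.109,0.22],[0,0,-0.097],0.1],[[-0.05,0.109,0.35],[0,0,-0.097],0.1],[[-0.05,0.109,0.48],[0,0,-0.097],0.1],[[-0.05,0.109,0.6],[0,0,-0.097],0.1],[[-0.05,0.109,0.65],[0,0,-0.097],0.1],[[-0.05,0.109,0.65],[0,0,-0.097],0.1],[[-0.05,0.109,0.65],[0,0,-0.097],0.1]])

```text
t: 14.7
ee_pos: [428.0, 210.9, 169.9]
orientation: [0.275, -3.128, 0.002]
ft_force: [-0.1, -0.2, 0.3]
width: 48.3
grasp_force: 0.0
```

```bash
python3 - <<'E'
from h import *
from workcell import get_image
go([428.5,211,126],Rt=Rknob())
W=get_image("wrist");np.savez("pics/w8.npz",**W)
p=proj(W,[428.5,211,136]);print(p)
x,y=int(p[0])-26,int(p[1])-26;g=W["pixels"][y:y+52,x:x+52].max(2)
for t in(50,70):
    _,l,st,ce=cv2.connectedComponentsWithStats((g<t).astype(np.uint8))
    for k in range(1,len(st)):
        if st[k,4]>100:
            c,r=cv2.minEnclosingCircle(np.argwhere(l==k)[:,::-1].astype(np.float32));print(t,st[k],c[0]+x,c[1]+y,r)
b=(c[0]+x,c[1]+y)
a=.176;u=np.array([np.cos(a),np.sin(a)]);piv=np.r_[np.array([468.9,218.3])-70*u,63]
for d in(.65,.7,.74,.778,.85):
    an=.4636+d;X=np.r_[piv[:2]+78.26*np.cos(an)*u,63+78.26*np.sin(an)];print(d,X.round(1),proj(W,X).round(1))
E
```

```text
[428.  210.9 169.9] [ 2.750e-01 -3.128e+00  2.000e-03] 14.7
[428.5, 211, 126] [-0.002  0.     0.146] [-0.001 -0.001 -0.   ]
[254.39139794 211.72954911]
50 [  8  11  38  36 997] 253.9660186767578 214.02427101135254 19.272842407226562
70 [   6   11   40   36 1008] 253.0 214.0 20.24855613708496
0.65 [434.  212.1 133.2] [254.6 217.2]
0.7 [430.5 211.5 134.9] [254.5 213.7]
0.74 [427.6 211.  136. ] [254.5 210.7]
0.778 [424.9 210.5 137.1] [254.5 207.7]
0.85 [419.6 209.5 138.7] [254.5 201.7]
```

>>> step_arm(deltas=[[[-0.008,0.001,0.05],[0,0,0],0.1],[[-0.008,0.001,0.11],[0,0,0],0.1],[[-0.008,0.001,0.146],[0,0,0],0.1],[[-0.008,0.001,0.146],[0,0,0],0.1],[[-0.008,0.001,0.146],[0,0,0],-0.4],[[-0.008,0.001,0.146],[0,0,0],-1],[[-0.008,0.001,0.146],[0,0,0],-1],[[-0.008,0.001,0.146],[0,0,0],-1],[[-0.002,0.001,0.144],[0,0,0],-1],[[0.004,0.001,0.142],[0,0,0],-1],[[0.011,0.001,0.14],[0,0,0],-1],[[0.011,0.001,0.14],[0,0,0],-1],[[0.011,0.001,0.14],[0,0,0],-1],[[0.011,0.001,0.14],[0,0,0],-0.1],[[0.011,0.001,0.14],[0,0,0],0.1],[[0.011,0.001,0.14],[0,0,0],0.1],[[0.011,0.001,0.08],[0,0,0],0.1],[[0.011,0.001,0],[0,0,0],0.1],[[0.011,0.001,0],[0,0,0],0.1],[[0.011,0.001,0],[0,0,0],0.1]])

```text
t: 16.42
ee_pos: [426.6, 211.4, 172.4]
orientation: [-0.274, 3.125, 0.002]
ft_force: [1.1, -0.1, 0.1]
width: 48.5
grasp_force: 0.0
```

```bash
python3 - <<'E'
from h import *
from workcell import get_image
go()
W=get_image("wrist");np.savez("pics/w9.npz",**W)
p=proj(W,[426,211,136])
x,y=int(p[0])-26,int(p[1])-26;g=W["pixels"][y:y+52,x:x+52].max(2)
for t in(50,70):
    _,l,st,ce=cv2.connectedComponentsWithStats((g<t).astype(np.uint8))
    for k in range(1,len(st)):
        if st[k,4]>100:
            c,r=cv2.minEnclosingCircle(np.argwhere(l==k)[:,::-1].astype(np.float32));print(t,st[k],c[0]+x,c[1]+y,r)
a=.176;u=np.array([np.cos(a),np.sin(a)]);piv=np.r_[np.array([468.9,218.3])-70*u,63]
for d in(.65,.7,.74,.778,.85):
    an=.4636+d;X=np.r_[piv[:2]+78.26*np.cos(an)*u,63+78.26*np.sin(an)];print(d,proj(W,X).round(1))
E
```

```text
[426.6 211.4 172.4] [-2.740e-01  3.125e+00  2.000e-03] 16.42
50 [ 10  10  36  35 993] 254.68507957458496 209.02654266357422 18.18256378173828
70 [  10    9   42   37 1024] 259.54411697387695 212.02941131591797 23.764318466186523
0.65 [253.6 217.1]
0.7 [253.6 213.7]
0.74 [253.6 210.8]
0.778 [253.6 207.9]
0.85 [253.5 202. ]
```

```bash
cat >> h.py <<'E'
C=np.array([506.5,14.5]);YAW=.176;U=np.array([np.cos(YAW),np.sin(YAW)]);V=np.array([-U[1],U[0]])
def lidpt(phi,r,y=0,n=0):
    xz=np.array([88-r*np.cos(phi)+n*np.sin(phi),101+r*np.sin(phi)+n*np.cos(phi)]);return np.r_[C+xz[0]*U+y*V,xz[1]]
E
python3 -c "
from h import *
p=lidpt(1.69,157);h=lidpt(1.69,157+80);print(p,h)
go(np.r_[426,211,370],h+[0,0,30],h,Rt=Rtilt(.176,np.pi/2-1.69))"
```

```text
[611.52283105  33.17726669 256.88587322] [620.88958797  34.84305132 336.31816531]
[425.9 211.  171.5] [-2.740e-01  3.126e+00  1.000e-03] 16.47
[426 211 370] [-0.002  0.    -0.662] [0.064 0.064 1.045]
[620.88958797  34.84305132 366.31816531] [-0.54  -0.691 -0.648] [0.064 0.064 1.045]
[620.88958797  34.84305132 336.31816531] [-0.54  -0.691 -0.548] [0.064 0.064 1.045]
```

>>> step_arm(deltas=[[[0,0,-0.1],[0,0,0],0.2],[[0,0,-0.22],[0,0,0],0.2],[[0,0,-0.35],[0,0,0.05],0.3],[[0,0,-0.48],[0,0,0.12],0.5],[[0,0,-0.6],[0,0,0.2],0.7],[[0,-0.05,-0.7],[0,0,0.28],1],[[-0.08,-0.15,-0.7],[0.02,0.02,0.36],1],[[-0.16,-0.25,-0.7],[0.03,0.03,0.44],1],[[-0.25,-0.35,-0.7],[0.04,0.04,0.52],1],[[-0.33,-0.45,-0.7],[0.05,0.05,0.6],1],[[-0.42,-0.55,-0.7],[0.06,0.06,0.68],1],[[-0.48,-0.63,-0.7],[0.06,0.06,0.76],1],[[-0.52,-0.67,-0.68],[0.06,0.06,0.84],1],[[-0.54,-0.691,-0.65],[0.06,0.06,0.92],1],[[-0.54,-0.691,-0.65],[0.06,0.06,0.99],1],[[-0.54,-0.691,-0.65],[0.06,0.06,0.99],1],[[-0.54,-0.691,-0.65],[0.06,0.06,0.99],1],[[-0.54,-0.691,-0.65],[0.06,0.06,0.99],1]])

```text
t: 17.97
ee_pos: [620.9, 35.1, 366.4]
orientation: [-1.865, -2.432, 0.133]
ft_force: [0.2, 0.5, 0.5]
width: 87.8
grasp_force: 0.0
```

```bash
python3 - <<'E'
from h import *
from workcell import get_image
h=lidpt(1.69,237);go(h,lidpt(1.69,157),Rt=Rtilt(.176,np.pi/2-1.69))
W=get_image("wrist");np.savez("pics/w10.npz",**W)
for r,n in ((185,-7),(185,7)):
  print(r,n,[proj(W,lidpt(1.69,r,y,n)).round(1).tolist() for y in(30,80,150)])
hh=cv2.cvtColor(W["pixels"],cv2.COLOR_RGB2HSV)
for y in (30,80,150):
  q=int(round(proj(W,lidpt(1.69,185,y,0))[1]));print(q,[hh[q,x].tolist() for x in range(200,320,5)])
E
```

```text
[620.9  35.1 366.4] [-1.865 -2.432  0.133] 17.97
[620.88958797  34.84305132 336.31816531] [-0.001  0.011  0.1  ] [0.003 0.003 0.057]
[611.52283105  33.17726669 256.88587322] [-0.     0.01   0.366] [0.003 0.003 0.057]
185 -7 [[253.5, 162.7], [258.3, 105.7], [266.2, 13.6]]
185 7 [[268.7, 164.0], [274.5, 107.1], [283.8, 15.4]]
163 [[26, 170, 247], [25, 158, 245], [26, 162, 243], [24, 164, 230], [23, 165, 167], [23, 169, 143], [22, 31, 212], [17, 123, 235], [16, 130, 214], [16, 126, 224], [15, 130, 112], [16, 131, 125], [16, 131, 123], [109, 19, 232], [18, 133, 111], [18, 134, 147], [17, 132, 143], [15, 170, 27], [19, 95, 169], [20, 125, 165], [19, 96, 130], [20, 66, 97], [19, 52, 156], [22, 102, 90]]
106 [[17, 164, 67], [16, 25, 211], [23, 195, 94], [23, 170, 105], [23, 207, 80], [25, 25, 190], [16, 27, 159], [15, 22, 165], [16, 128, 132], [16, 126, 123], [16, 126, 121], [16, 125, 112], [16, 127, 124], [15, 126, 125], [17, 146, 141], [18, 146, 131], [109, 24, 237], [18, 137, 143], [18, 137, 138], [18, 128, 140], [111, 22, 232], [17, 135, 144], [22, 120, 245], [22, 121, 243]]
14 [[18, 178, 70], [20, 122, 234], [20, 125, 229], [21, 122, 232], [19, 134, 97], [22, 128, 248], [23, 121, 245], [21, 130, 245], [17, 162, 219], [80, 4, 174], [100, 4, 180], [105, 6, 250], [101, 13, 224], [20, 116, 247], [19, 122, 241], [16, 132, 213], [20, 128, 237], [109, 19, 212], [18, 125, 221], [21, 138, 245], [20, 141, 243], [15, 255, 50], [19, 139, 230], [18, 143, 219]]
```

```bash
python3 - <<'E'
from h import *
W=load("w10");hh=cv2.cvtColor(W["pixels"],cv2.COLOR_RGB2HSV).astype(int)
m=((hh[...,0]>=14)&(hh[...,0]<=17)&(hh[...,1]>110)&(hh[...,1]<140)).astype(np.uint8)
m=cv2.morphologyEx(m,cv2.MORPH_OPEN,np.ones((5,5),np.uint8))
_,l,st,ce=cv2.connectedComponentsWithStats(m)
for k in range(1,len(st)):
    if st[k,4]>250: print(k,st[k],ce[k].round())
k=1+np.argmax(st[1:,4])
for r in range(0,240,15):
    x=np.where(l[r]==k)[0]
    if len(x): print(r,x.min(),x.max(),len(x),[int(v) for v in hh[r,x.min():x.max()+1:3,2]])
for phi in(1.6,1.64,1.69): print(phi,[[proj(W,lidpt(phi,r,y,n)).round().tolist() for r,n in((185,-7),(185,7),(159,-7))] for y in (20,80,177)])
E
```

```text
1 [ 179   67   21   86 1441] [189. 113.]
2 [ 234   95   19   73 1003] [243. 129.]
3 [ 245   98   25  140 1972] [256. 165.]
105 254 269 16 [93, 122, 124, 124, 116, 86]
120 253 267 15 [103, 124, 123, 124, 118]
135 252 266 15 [109, 127, 124, 126, 114]
150 251 264 14 [114, 126, 125, 127, 112]
165 249 262 14 [77, 123, 126, 127, 116]
180 248 261 14 [83, 127, 125, 127, 114]
195 247 260 14 [94, 129, 128, 130, 112]
210 246 259 14 [103, 133, 128, 131, 112]
225 245 257 13 [116, 133, 131, 130, 88]
1.6 [[[235.0, 172.0], [250.0, 173.0], [239.0, 166.0]], [[239.0, 104.0], [255.0, 105.0], [243.0, 105.0]], [[248.0, -28.0], [266.0, -27.0], [251.0, -13.0]]]
1.64 [[[243.0, 172.0], [258.0, 174.0], [245.0, 167.0]], [[248.0, 105.0], [264.0, 106.0], [250.0, 105.0]], [[258.0, -27.0], [276.0, -26.0], [259.0, -12.0]]]
1.69 [[[253.0, 173.0], [268.0, 175.0], [253.0, 168.0]], [[258.0, 106.0], [274.0, 107.0], [258.0, 106.0]], [[270.0, -26.0], [288.0, -25.0], [268.0, -12.0]]]
```

```bash
python3 -c "
from h import *
go(lidpt(1.667,237),lidpt(1.667,157),Rt=Rtilt(.176,np.pi/2-1.667))"
```

```text
[620.9  35.2 366.8] [-1.866 -2.432  0.133] 18.02
[615.5540105   33.89417189 336.90411072] [-0.    -0.007  0.101] [-0.011  0.002  0.057]
[607.98829239  32.54868412 257.27403115] [ 0.001 -0.003  0.368] [-0.011  0.002  0.057]
```

>>> step_arm(deltas=[[[0,-0.007,0.04],[-0.011,0.002,0.057],1],[[0,-0.007,0.1],[-0.011,0.002,0.057],1],[[0,-0.006,0.16],[-0.011,0.002,0.057],1],[[0,-0.005,0.22],[-0.011,0.002,0.057],1],[[0,-0.004,0.28],[-0.011,0.002,0.057],1],[[0,-0.003,0.33],[-0.011,0.002,0.057],1],[[0,-0.003,0.355],[-0.011,0.002,0.057],1],[[0,-0.003,0.368],[-0.011,0.002,0.057],1],[[0,-0.003,0.368],[-0.011,0.002,0.057],1],[[0,-0.003,0.368],[-0.011,0.002,0.057],0.3],[[0,-0.003,0.368],[-0.011,0.002,0.057],0],[[0,-0.003,0.368],[-0.011,0.002,0.057],-0.3],[[0,-0.003,0.368],[-0.011,0.002,0.057],-0.6],[[0,-0.003,0.368],[-0.011,0.002,0.057],-0.8],[[0,-0.003,0.368],[-0.011,0.002,0.057],-1],[[0,-0.003,0.368],[-0.011,0.002,0.057],-1],[[0,-0.003,0.368],[-0.011,0.002,0.057],-1]])

```text
t: 19.43
ee_pos: [608.2, 31.9, 257.4]
orientation: [-1.98, -2.357, 0.115]
ft_force: [-0.4, -0.1, -0.8]
width: 38.0
grasp_force: 0.0
```

```bash
python3 - <<'E'
from h import *
from workcell import get_obs
o=get_obs();p=o["ee_pos"];print(p,o["orientation"],o["ft_force"],o["moment"],o["width"])
R0=R.from_rotvec(o["orientation"])
# hinge-based check, then relative arc from the actual grasp pose: rotate about hinge axis
du=(p[:2]-C)@U-88;dz=p[2]-101;ph=np.arctan2(dz,-du);print("phi by tcp",ph,"r",np.hypot(du,dz),"tool phi",np.arccos(R0.as_matrix()[:,2]@np.r_[U,0]))
H=np.r_[C+88*U,101];ax=np.r_[V,0]
for d in (.05,.1,.15,.2,.25,.3,.35,.4,.5,.6,.66,.7):
    # closing: edge moves toward -u: rotation about +V? z->-u is negative about V
    Q=R.from_rotvec(-d*ax);X=H+Q.apply(p-H);print(d,*rel(p,o["orientation"],X,Q*R0))
E
```

```text
[608.15115946  31.92325315 257.44997091] [-1.98034843 -2.35662565  0.11469735] [-0.3647936  -0.08666164 -0.78637099] [-0.03182533 -0.06756578  0.00070355] 38.01055856402677
phi by tcp 1.6672144521760013 r 157.18001352909923 tool phi 1.6672093813535096
0.05 [-0.    -0.026  0.001] [-0.033  0.     0.   ]
0.1 [-0.    -0.052  0.003] [-0.067  0.     0.   ]
0.15 [-0.    -0.078  0.006] [-0.1  0.   0. ]
0.2 [-0.    -0.104  0.01 ] [-0.133  0.     0.   ]
0.25 [-0.    -0.13   0.016] [-0.167  0.     0.   ]
0.3 [-0.    -0.155  0.023] [-0.2    0.001  0.   ]
0.35 [-0.001 -0.18   0.032] [-0.233  0.001  0.   ]
0.4 [-0.001 -0.204  0.041] [-0.267  0.001  0.   ]
0.5 [-0.001 -0.251  0.064] [-0.333  0.001  0.   ]
0.6 [-0.001 -0.296  0.092] [-0.4    0.001  0.   ]
0.66 [-0.001 -0.321  0.11 ] [-0.44   0.001  0.   ]
0.7 [-0.001 -0.338  0.123] [-0.467  0.001  0.   ]
```

Still closing; I let it finish.

>>> step_arm(deltas=[[[0,0,0],[0,0,0],-1],[[0,0,0],[0,0,0],-1],[[0,0,0],[0,0,0],-1],[[0,0,0],[0,0,0],-1],[[0,0,0],[0,0,0],-1]])

```text
t: 19.85
ee_pos: [608.2, 32.0, 257.3]
orientation: [-1.98, -2.357, 0.115]
ft_force: [0.5, -0.0, 0.1]
width: 13.9
grasp_force: 30.0
```

>>> step_arm(deltas=[[[0,-0.013,0],[-0.017,0,0],-1],[[0,-0.026,0.001],[-0.033,0,0],-1],[[0,-0.039,0.002],[-0.05,0,0],-1],[[0,-0.052,0.003],[-0.067,0,0],-1],[[0,-0.065,0.0045],[-0.083,0,0],-1],[[0,-0.078,0.006],[-0.1,0,0],-1],[[0,-0.091,0.008],[-0.117,0,0],-1],[[0,-0.104,0.01],[-0.133,0,0],-1],[[0,-0.117,0.013],[-0.15,0,0],-1],[[0,-0.13,0.016],[-0.167,0,0],-1],[[0,-0.143,0.0195],[-0.183,0,0],-1],[[0,-0.155,0.023],[-0.2,0.001,0],-1],[[0,-0.155,0.023],[-0.2,0.001,0],-1]])

```text
t: 20.93
ee_pos: [561.0, 23.5, 254.6]
orientation: [1.931, 2.298, 0.236]
ft_force: [4.2, -0.5, -8.0]
width: 13.8
grasp_force: 30.0
```

```bash
cat > arc.py <<'E'
from h import *
from workcell import get_obs
o=get_obs();p=o["ee_pos"];R0=R.from_rotvec(o["orientation"]);print(p,o["ft_force"].round(1),o["moment"].round(2),"in tool",R0.inv().apply(o["ft_force"]).round(1))
du=(p[:2]-C)@U-88;dz=p[2]-101;ph=np.arctan2(dz,-du);print("phi by tcp",ph,"r",np.hypot(du,dz),"tool phi",np.arccos(R0.as_matrix()[:,2]@np.r_[U,0]))
H=np.r_[C+88*U,101];ax=np.r_[V,0]
for d in (.05,.1,.15,.2,.25,.3,.35,.4):
    Q=R.from_rotvec(-d*ax);X=H+Q.apply(p-H);print(d,*rel(p,o["orientation"],X,Q*R0))
E
python3 arc.py
```

```text
[561.02635897  23.51148428 254.61949518] [ 4.2 -0.5 -8. ] [-0.07 -0.91  0.14] in tool [-1.2  2.3  8.6]
phi by tcp 1.360825673058645 r 157.069201045888 tool phi 1.3664014530643103
0.05 [-0.    -0.026  0.001] [-0.033  0.     0.   ]
0.1 [-0.    -0.052  0.003] [-0.067  0.     0.   ]
0.15 [-0.    -0.078  0.006] [-0.1  0.   0. ]
0.2 [-0.    -0.104  0.011] [-0.133  0.     0.   ]
0.25 [-0.    -0.129  0.017] [-0.167  0.     0.   ]
0.3 [-0.    -0.155  0.024] [-0.2    0.001  0.   ]
0.35 [-0.    -0.179  0.033] [-0.233  0.001  0.   ]
0.4 [-0.001 -0.204  0.042] [-0.267  0.001  0.   ]
```

>>> step_arm(deltas=[[[0,-0.013,0.001],[-0.017,0,0],-1],[[0,-0.026,0.002],[-0.033,0,0],-1],[[0,-0.039,0.004],[-0.05,0,0],-1],[[0,-0.052,0.005],[-0.067,0,0],-1],[[0,-0.065,0.007],[-0.083,0,0],-1],[[0,-0.078,0.009],[-0.1,0,0],-1],[[0,-0.091,0.011],[-0.117,0,0],-1],[[0,-0.104,0.014],[-0.133,0,0],-1],[[0,-0.117,0.017],[-0.15,0,0],-1],[[0,-0.129,0.02],[-0.167,0,0],-1],[[0,-0.129,0.02],[-0.167,0,0],-1]])

```text
t: 21.85
ee_pos: [525.2, 17.1, 241.9]
orientation: [1.805, 2.149, 0.498]
ft_force: [-3.6, -2.5, 5.1]
width: 14.0
grasp_force: 30.0
```

```bash
python3 arc.py
```

```text
[525.24596172  17.05415359 241.91208697] [-3.6 -2.5  5.1] [-0.27  0.19  0.13] in tool [-1.8 -1.3 -6.3]
phi by tcp 1.1148974969824237 r 156.94116914632517 tool phi 1.1154149857340603
0.05 [-0.    -0.026  0.001] [-0.033  0.     0.   ]
0.1 [-0.    -0.052  0.003] [-0.067  0.     0.   ]
0.15 [-0.    -0.078  0.006] [-0.1  0.   0. ]
0.2 [-0.    -0.104  0.01 ] [-0.133  0.     0.   ]
0.25 [-0.    -0.129  0.016] [-0.167  0.     0.   ]
0.3 [-0.    -0.155  0.023] [-0.2  0.   0. ]
0.35 [-0.    -0.179  0.032] [-0.233  0.001  0.   ]
0.4 [-0.    -0.204  0.041] [-0.267  0.001  0.   ]
```

>>> step_arm(deltas=[[[0,-0.008,0],[-0.01,0,0],-1],[[0,-0.016,0.0005],[-0.02,0,0],-1],[[0,-0.024,0.001],[-0.03,0,0],-1],[[0,-0.031,0.0015],[-0.04,0,0],-1],[[0,-0.031,0.0015],[-0.04,0,0],-1]])

```text
t: 22.27
ee_pos: [517.4, 15.7, 237.6]
orientation: [1.773, 2.111, 0.556]
ft_force: [-9.8, -4.7, 12.3]
width: 14.0
grasp_force: 30.0
```

```bash
python3 arc.py|head -2
```

```text
[517.39977386  15.67628235 237.64051514] [-9.8 -4.7 12.3] [-0.55  0.63 -0.04] in tool [ -3.   -3.1 -15.8]
phi by tcp 1.0572825813007953 r 156.8734588451734 tool phi 1.055495931206902
```

>>> step_arm(deltas=[[[0,-0.005,-0.002],[-0.007,0,0],-1],[[0,-0.01,-0.003],[-0.014,0,0],-1],[[0,-0.016,-0.003],[-0.02,0,0],-1],[[0,-0.016,-0.003],[-0.02,0,0],-1]])

```text
t: 22.6
ee_pos: [513.2, 14.9, 235.2]
orientation: [1.758, 2.092, 0.584]
ft_force: [-0.5, -4.6, -0.7]
width: 14.2
grasp_force: 30.0
```

```bash
python3 arc.py|head -2; python3 - <<'E'
from h import *
from workcell import get_image
W=get_image("wrist");np.savez("pics/w11.npz",**W)
for d in (.7,.777,.85):
    X=np.r_[C-72*U+167*V,64]+145*np.r_[np.cos(d)*U,np.sin(d)];print(d,X.round(),proj(W,X).round())
print([proj(W,lidpt(1.03,r,170,0)).round() for r in(20,60,85,120,180)])
E
```

```text
[513.16989307  14.93308346 235.23977086] [-0.5 -4.6 -0.7] [-0.62  0.11 -0.11] in tool [-4.5 -1.5 -0. ]
phi by tcp 1.0259330805339282 r 156.96919644474707 tool phi 1.0264216480101607
0.7 [516. 186. 157.] [238. -12.]
0.777 [508. 184. 166.] [234. -18.]
0.85 [501. 183. 173.] [229. -25.]
[array([255.,   9.]), array([255.,  -9.]), array([255., -23.]), array([255., -51.]), array([ 255., -138.])]
```

>>> step_arm(deltas=[[[0,-0.005,0],[-0.007,0,0],-1],[[0,-0.01,0],[-0.013,0,0],-1],[[0,-0.013,0],[-0.017,0,0],-1],[[0,-0.013,0],[-0.017,0,0],-1]])

```text
t: 22.98
ee_pos: [510.0, 14.4, 233.2]
orientation: [1.744, 2.075, 0.608]
ft_force: [-0.5, -4.9, -0.6]
width: 13.7
grasp_force: 30.0
```

```bash
python3 arc.py|head -2
```

```text
[509.98883346  14.37283804 233.19480983] [-0.5 -4.9 -0.6] [-0.72  0.24 -0.23] in tool [-4.7 -1.4 -0.2]
phi by tcp 1.0015762545388136 r 156.9410198171568 tool phi 1.0011438117799867
```

>>> step_arm(deltas=[[[0,-0.003,0],[-0.004,0,0],-1],[[0,-0.005,0],[-0.007,0,0],-1],[[0,-0.005,0],[-0.007,0,0],-1]])

```text
t: 23.23
ee_pos: [509.2, 14.2, 232.7]
orientation: [1.738, 2.068, 0.618]
ft_force: [0.9, -5.3, 0.3]
width: 14.2
grasp_force: 30.0
```

```bash
python3 arc.py|head -2
```

```text
[509.22748555  14.24051332 232.70951101] [ 0.9 -5.3  0.3] [-0.83  0.54 -0.3 ] in tool [-5.4  0.2 -0.2]
phi by tcp 0.9957624928298453 r 156.9513907921998 tool phi 0.9900785761916134
```

>>> step_arm(deltas=[[[0,-0.003,0],[-0.003,0,0],-1],[[0,-0.005,0],[-0.003,0,0],-1],[[0,-0.005,0],[-0.003,0,0],-1]])

```text
t: 23.48
ee_pos: [508.8, 14.1, 232.4]
orientation: [1.735, 2.064, 0.623]
ft_force: [4.7, -3.4, -0.6]
width: 13.7
grasp_force: 30.0
```

```bash
python3 arc.py|head -2
```

```text
[508.7849105   14.13143609 232.43930627] [ 4.7 -3.4 -0.6] [-0.55  0.19 -0.26] in tool [-4.2  3.   2.8]
phi by tcp 0.9923947615856434 r 156.97290115057902 tool phi 0.9840610311768003
```

>>> step_arm(deltas=[[[0,0.004,0],[0.004,0,0],-1],[[0,0.004,0],[0.004,0,0],-0.55],[[0,0.004,0],[0.004,0,0],-0.5],[[0,0.004,0],[0.004,0,0],-0.5],[[0,0.004,0],[0.004,0,0],-0.5]])

```text
t: 23.9
ee_pos: [508.2, 14.7, 232.1]
orientation: [1.74, 2.07, 0.617]
ft_force: [0.2, -0.3, -0.5]
width: 22.1
grasp_force: 0.0
```

```bash
python3 - <<'E'
from h import *
from workcell import get_image,get_obs
o=get_obs();print(o["width"],o["grasp_force"],o["ft_force"].round(1),o["ee_pos"])
W=get_image("wrist");np.savez("pics/w12.npz",**W)
A=load("w11")
E
python3 arc.py|head -2
```

```text
22.088188068295732 0.0 [ 0.2 -0.3 -0.5] [508.15383859  14.72684229 232.09916177]
[508.19371974  14.68311243 232.13879968] [ 0.4 -0.6 -0.5] [-0.08  0.16 -0.02] in tool [-0.7  0.   0.5]
phi by tcp 0.9887589300876102 r 156.9877095117056 tool phi 0.9925488829142152
```

The force is zero with the fingers loose, so the lid rests on the rod. Backing out along the lid plane.

>>> step_arm(deltas=[[[0,0.002,0],[0.003,0,0],-0.1],[[0,0.002,0],[0.003,0,0],0],[[0,0.002,0],[0.003,0,0],0],[[0,0.002,-0.03],[0.003,0,0],0],[[0,0.002,-0.08],[0.003,0,0],0],[[0,0.002,-0.15],[0.003,0,0],0],[[0,0.002,-0.25],[0.003,0,0],0],[[0,0.002,-0.36],[0.003,0,0],0],[[0,0.002,-0.46],[0.003,0,0],0],[[0,0.002,-0.5],[0.003,0,0],0],[[0,0.002,-0.5],[0.003,0,0],0]])

```text
t: 24.87
ee_pos: [427.9, -0.1, 361.8]
orientation: [1.738, 2.067, 0.615]
ft_force: [0.5, -0.1, 0.4]
width: 43.7
grasp_force: 0.0
```

```bash
python3 - <<'E'
from h import *
from workcell import get_image,get_obs
o=get_obs();print(o["width"],o["ft_force"].round(1),o["ee_pos"],o["t"])
for n in("top","wrist","scene"):
    W=get_image(n);np.savez(f"pics/{n}13.npz",**W)
    hh=cv2.cvtColor(W["pixels"],cv2.COLOR_RGB2HSV).astype(int)
    if n=="scene": continue
    m=((hh[...,0]>=12)&(hh[...,0]<=17)&(hh[...,1]>105)&(hh[...,1]<160)).astype(np.uint8)
    m=cv2.morphologyEx(m,cv2.MORPH_OPEN,np.ones((3,3),np.uint8));_,l,st,ce=cv2.connectedComponentsWithStats(m)
    for k in range(1,len(st)):
        if st[k,4]>150: print(n,st[k],ce[k].round(),cv2.minAreaRect(np.argwhere(l==k)[:,::-1].astype(np.float32)))
    for phi in (.6,.9,1.0,1.1): print(phi,[[proj(W,lidpt(phi,r,y,7)).round().tolist() for r in(159,185)] for y in(-177,0,100,177)])
E
```

```text
43.686227013079666 [ 0.5 -0.1  0.4] [ 4.27946035e+02 -1.40723312e-01  3.61776850e+02] 24.8667
0.6 [[[310.0, 175.0], [313.0, 181.0]], [[249.0, 189.0], [250.0, 195.0]], [[214.0, 197.0], [215.0, 203.0]], [[186.0, 203.0], [187.0, 210.0]]]
0.9 [[[309.0, 160.0], [311.0, 164.0]], [[246.0, 174.0], [247.0, 178.0]], [[210.0, 182.0], [210.0, 186.0]], [[182.0, 189.0], [181.0, 193.0]]]
1.0 [[[308.0, 155.0], [310.0, 157.0]], [[245.0, 169.0], [245.0, 172.0]], [[208.0, 177.0], [208.0, 180.0]], [[180.0, 183.0], [179.0, 187.0]]]
1.1 [[[307.0, 149.0], [309.0, 150.0]], [[243.0, 163.0], [244.0, 165.0]], [[207.0, 171.0], [207.0, 173.0]], [[179.0, 178.0], [178.0, 180.0]]]
wrist [ 247    0   10  275 1398] [252. 128.] ((252.8802947998047, 136.95960998535156), (274.0571594238281, 8.22816276550293), 89.19684600830078)
wrist [160  68  26  55 362] [168.  89.] ((172.5, 95.0), (54.0, 25.0), 90.0)
wrist [ 157   71   72  160 3668] [206. 148.] ((192.0809326171875, 150.2186737060547), (158.48861694335938, 69.52001953125), 88.12212371826172)
wrist [479  73  33 109 451] [496. 128.] ((495.9544372558594, 127.2831878662109
[... 261 characters left out ...]
7.125016689300537)
wrist [451 189  29  86 345] [465. 231.] ((464.931640625, 231.47964477539062), (4.220975875854492, 89.45613098144531), 16.587337493896484)
0.6 [[[216.0, 299.0], [205.0, 311.0]], [[209.0, 175.0], [197.0, 180.0]], [[205.0, 88.0], [191.0, 86.0]], [[201.0, 9.0], [186.0, -0.0]]]
0.9 [[[249.0, 303.0], [246.0, 317.0]], [[247.0, 177.0], [245.0, 183.0]], [[247.0, 87.0], [243.0, 85.0]], [[246.0, 6.0], [242.0, -5.0]]]
1.0 [[[261.0, 303.0], [261.0, 317.0]], [[261.0, 177.0], [262.0, 182.0]], [[261.0, 87.0], [262.0, 85.0]], [[261.0, 6.0], [262.0, -5.0]]]
1.1 [[[272.0, 303.0], [275.0, 316.0]], [[274.0, 177.0], [278.0, 182.0]], [[276.0, 87.0], [280.0, 85.0]], [[277.0, 6.0], [282.0, -4.0]]]
```

```bash
python3 - <<'E'
from h import *
from workcell import get_image
W=get_image("wrist");u=U;piv=np.r_[np.array([468.9,218.3])-70*u,63]
for d in(.65,.7,.778,.85):
    an=.4636+d;X=np.r_[piv[:2]+78.26*np.cos(an)*u,63+78.26*np.sin(an)];print(d,proj(W,X).round(1))
p=proj(W,X);x,y=max(0,int(p[0])-30),max(0,int(p[1])-30);g=W["pixels"][y:y+70,x:x+70].max(2)
_,l,st,ce=cv2.connectedComponentsWithStats((g<60).astype(np.uint8))
print([((s[:2]+s[2:4]/2-.5+[x,y]).tolist(),s[2:].tolist()) for s in st[1:] if s[4]>60])
hh=cv2.cvtColor(W["pixels"],cv2.COLOR_RGB2HSV).astype(int)
m=((hh[...,0]>=12)&(hh[...,0]<=17)&(hh[...,1]>105)&(hh[...,1]<160)).astype(np.uint8);m=cv2.morphologyEx(m,cv2.MORPH_OPEN,np.ones((3,3),np.uint8));_,l,st,ce=cv2.connectedComponentsWithStats(m);print([s.tolist() for s in st[1:] if s[3]>200])
E
```

```text
0.65 [182.9  -2.9]
0.7 [180.5  -4. ]
0.778 [176.3  -5.7]
0.85 [172.   -7.3]
[([178.0, 4.0], [21, 9, 113])]
[[249, 0, 10, 275, 1440]]
```

>>> step_arm(deltas=[[[0.1,0,-0.05],[0,0,0],0],[[0.2,0,-0.1],[0,0,0],0],[[0.3,0,-0.1],[0,0,0],0],[[0.3,0,-0.1],[0,0,0],0],[[0.3,0,-0.1],[0,0,0],0],[[0.3,0,-0.1],[0,0,0],0],[[0.3,0,-0.1],[0,0,0],0],[[0.3,0,-0.1],[0,0,0],0]])

```text
t: 25.73
ee_pos: [396.8, 84.7, 382.6]
orientation: [1.745, 2.071, 0.61]
ft_force: [0.5, -0.3, 0.5]
width: 44.2
grasp_force: 0.0
```

```bash
python3 - <<'E'
from h import *
from workcell import get_image
W=get_image("wrist");piv=np.r_[np.array([468.9,218.3])-70*U,63]
for d in(.7,.74,.778,.81):
    an=.4636+d;X=np.r_[piv[:2]+78.26*np.cos(an)*U,63+78.26*np.sin(an)];print(d,proj(W,X).round(1))
p=proj(W,X);x,y=max(0,int(p[0])-30),max(0,int(p[1])-30);g=W["pixels"][y:y+70,x:x+70].max(2)
_,l,st,ce=cv2.connectedComponentsWithStats((g<60).astype(np.uint8))
print([((s[:2]+s[2:4]/2-.5+[x,y]).tolist(),s[2:].tolist()) for s in st[1:] if s[4]>60])
for phi in(.95,1,1.05):print(phi,[proj(W,lidpt(phi,185,y,n)).round(1).tolist() for y in(0,100) for n in(-7,7)])
hh=cv2.cvtColor(W["pixels"],cv2.COLOR_RGB2HSV).astype(int)
m=((hh[...,0]>=12)&(hh[...,0]<=17)&(hh[...,1]>105)&(hh[...,1]<160)).astype(np.uint8);m=cv2.morphologyEx(m,cv2.MORPH_OPEN,np.ones((3,3),np.uint8));_,l,st,ce=cv2.connectedComponentsWithStats(m)
for k in range(1,len(st)):
    if st[k,3]>150: print(st[k],[(r,np.where(l[r]==k)[0][[0,-1]].tolist()) for r in(140,180,220) if (l[r]==k).any()])
E
```

```text
0.7 [190.9  78.7]
0.74 [189.1  78.5]
0.778 [187.4  78.3]
0.81 [185.9  78.2]
[([217.5, 59.0], [14, 23, 268]), ([188.0, 77.0], [21, 21, 334])]
0.95 [[244.3, 244.1], [255.2, 244.3], [242.9, 167.4], [254.7, 167.4]]
1 [[251.5, 244.3], [262.4, 244.2], [250.7, 167.4], [262.6, 167.4]]
1.05 [[258.7, 244.3], [269.6, 244.0], [258.6, 167.4], [270.4, 167.2]]
```

```bash
python3 -c "
from workcell import *
print(close_job())"
```

```text
the job is handed in; nothing more can be done
None
```

The job is handed in at about 26 s: the spare stands upright in the empty pocket, the rod measures about 0.77 rad, and the lid rests on it at about 1.0 rad with the gripper clear; the tip in the slot I inferred from those angles, not seen directly.

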